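Clear, scrape and reverse the griddle plate

TASK

The hob is cold and the baking is done: stack the oat rounds that lie on the griddle plate flat on the brown saucer, in one pile centred on it. Then take the scraper and push the broken bits off the plate into the crumb gutter along the front of the stand, and set the scraper down upright on the hob beside the stand. Last, turn the griddle plate over by its roller handle, ribbed face up, seat it fully down over the stand's two pins again, and disturb nothing else.

Things in the scene. Friction and masses are not known exactly. Their poses are not given: they have to be found in the camera images.
- stand: Fixed black steel griddle stand, 208 mm wide (its y, the gutter 226 mm); origin on the hob under the centre of the plate's seat, x away from the robot, y left, z up. Its ledges carry the plate's border 45 mm above the hob: side ledges |y| 80 to 104 mm, front ledge x -93 to -78 mm, rear ledge x 78 to 106 mm; the deck between them is 17 mm lower. Nothing but two pins holds the plate.
- pin_small (a point): Foot of the stand's small round pin, on the front ledge at stand x = -87.5 mm, y = 0: 8 mm high, 11 mm thick, tapering to 7 mm at its tip. It fits the plate's narrow notch with 2 mm play each way.
- pin_large (a point): Foot of the stand's large round pin, on the rear ledge at stand x = +92 mm, y = 0: 8 mm high, 20 mm thick, tapering to 16 mm at its tip. It fits only the plate's wide notch, with 2 mm play each way.
- gutter (a point): Middle of the open crumb gutter along the stand's front, on its floor 12 mm above the hob. The gutter is 60 mm wide inside (stand x -153 to -93 mm) and 220 mm long (y); its outer walls end 41 mm above the hob, lower than the plate.
- plate: Loose dark metal griddle plate, 0.75 kg, 190 (its x) by 200 (y) by 10 mm; origin at mid-thickness, 50 mm above the hob when seated either face up. Flat +z face is up at the start; the -z face has nine 5 mm ribs along x, inside |x| < 73, |y| < 73 mm. Notches 15 mm deep: 15 mm wide in mid -x edge, 24 mm in mid +x edge, so turned over it seats only with those edges front and rear as before, the handle on the other side.
- handle (a point): Centre of the plate's handle: a dark wooden roller 26 mm thick and 72 mm long (along the plate's x) that spins freely on an axle between two steel arms, 49 mm out from the middle of the plate's -y edge, level with mid-thickness. Gripped from above across its thickness (fingers closing along the plate's y), the plate swings on it and hangs down, its far edge 249 mm from this point.
- scraper: Loose griddle scraper standing on the hob left or right of the stand, 0.22 kg, 130 mm wide (its y), 42 mm deep (its x -22 to +20 mm), flat underside; origin in the middle of the underside, z up. Its -x side is the steel scraping face, 24 mm high. On top is a wooden grip, 24 mm thick (x), 96 mm long (y), from 34 to 70 mm above the underside.
- saucer: Loose brown glazed saucer, 147 mm across, 19 mm high, on the hob on the other side of the stand from the scraper; origin at the centre of its underside. Its flat inside floor, 92 mm across, is 10 mm above the origin. (The hob's top is at height 0; the worktop either side of it is 7.5 mm lower.)
- round1: Loose hard oat round, 46 mm across and 10 mm thick, on the rear half of the plate; origin at the centre of its underside. May be absent (three or four are there).
- round2: Loose hard oat round, 46 mm across and 10 mm thick, on the rear half of the plate; origin at the centre of its underside. May be absent (three or four are there).
- round3: Loose hard oat round, 46 mm across and 10 mm thick, on the rear half of the plate; origin at the centre of its underside. May be absent (three or four are there).
- round4: Loose hard oat round, 46 mm across and 10 mm thick, on the rear half of the plate; origin at the centre of its underside. May be absent (three or four are there).
- bit1: Loose broken bit of oat round, about 12 to 20 mm across and 8 mm thick, on the front half of the plate; origin near the middle of its underside. May be absent (three to five are there).
- bit2: Loose broken bit of oat round, about 12 to 20 mm across and 8 mm thick, on the front half of the plate; origin near the middle of its underside. May be absent (three to five are there).
- bit3: Loose broken bit of oat round, about 12 to 20 mm across and 8 mm thick, on the front half of the plate; origin near the middle of its underside. May be absent (three to five are there).
- bit4: Loose broken bit of oat round, about 12 to 20 mm across and 8 mm thick, on the front half of the plate; origin near the middle of its underside. May be absent (three to five are there).
- bit5: Loose broken bit of oat round, about 12 to 20 mm across and 8 mm thick, on the front half of the plate; origin near the middle of its underside. May be absent (three to five are there).
- pepper_jar: Bystander: pepper jar with black lid, 53 mm across, 118 mm high; origin under its centre.
- soy_bottle: Bystander: dark sauce bottle with green cap, 58 mm across, 184 mm high; origin under its centre.
- tin: Bystander: upright green tin, 34 by 45 mm, 103 mm high; origin under its centre.
Mind the look-alikes: they are no part of the job. What is shaped like the round2 but grey is not meant.

How it is judged:
On the way, in this order (a step that is already met when the one before it is completed fails the run):
1. every round lies in one flat pile centred on the saucer (horizontal distance between each of round1, round2, round3, round4 and saucer below 0.012 m and angle between each of round1, round2, round3, round4's own z axis and vertical below 0.15 rad and height (world z) of each of round1, round2, round3, round4 below 0.055 m and linear speed of each of round1, round2, round3, round4 below 0.02 m/s), for 0.2 s.
2. the scraper is held in the gripper over the griddle plate (contact force between the fingers and scraper above 1 N and horizontal distance between scraper and stand below 0.12 m and height (world z) of scraper below 0.075 m), for 0.1 s.
3. every broken bit is in the crumb gutter (x of bit1 in the frame of stand between -0.155 and -0.093 m and y of bit1 in the frame of stand between -0.112 and 0.112 m and z of each of bit1, bit2, bit3, bit4, bit5 in the frame of stand below 0.04 m and x of bit2 in the frame of stand between -0.155 and -0.093 m and y of bit2 in the frame of stand between -0.112 and 0.112 m and x of bit3 in the frame of stand between -0.155 and -0.093 m and y of bit3 in the frame of stand between -0.112 and 0.112 m and x of bit4 in the frame of stand between -0.155 and -0.093 m and y of bit4 in the frame of stand between -0.112 and 0.112 m and x of bit5 in the frame of stand between -0.155 and -0.093 m and y of bit5 in the frame of stand between -0.112 and 0.112 m), for 0.2 s.
4. the scraper stands on the hob beside the stand (height (world z) of scraper below 0.01 m and angle between scraper's own z axis and vertical below 0.15 rad and horizontal distance between scraper and stand above 0.18 m), for 0.2 s.
5. the plate is ribbed face up and fully down over the pins (horizontal distance between plate and stand below 0.006 m and z of plate in the frame of stand between 0.047 and 0.0525 m and angle between plate's own z axis and vertical above 3.1 rad and angle between the x axis of plate and the x axis of stand, either way round below 0.06 rad), for 0.2 s.
At the end, for the whole second after the job is handed in: Rounds flat in one pile within 12 mm of the saucer's centre; all bits in the gutter below its rim; scraper upright on the hob, 180 mm or more from the stand's centre; plate ribbed face up, within 6 mm, 0.06 rad and 2.5 mm in height of its seat, level within 0.04 rad, at rest (all of step 3 and all of step 4 and all of step 5 and horizontal distance between each of round1, round2, round3, round4 and saucer below 0.012 m and angle between each of round1, round2, round3, round4's own z axis and vertical below 0.15 rad and height (world z) of each of round1, round2, round3, round4 below 0.055 m and linear speed of plate below 0.02 m/s); the robot touches nothing.
It fails at once if the pepper jar is shifted by more than 30 mm or tipped (distance of pepper_jar from where it was at the start of the episode above 0.03 m or angle between pepper_jar's own z axis and vertical above 0.4 rad).
It fails at once if the sauce bottle is shifted by more than 30 mm or tipped (distance of soy_bottle from where it was at the start of the episode above 0.03 m or angle between soy_bottle's own z axis and vertical above 0.4 rad).
It fails at once if the tin is shifted by more than 30 mm or tipped (distance of tin from where it was at the start of the episode above 0.03 m or angle between tin's own z axis and vertical above 0.4 rad).
Of round1, round2, round3, round4 only 3 to 4 are there at a start; the rules pass over those that are not, and their reading is None.
Of bit1, bit2, bit3, bit4, bit5 only 3 to 5 are there at a start; the rules pass over those that are not, and their reading is None.
At some moment in a run one of round1, round2, round3, round4, scraper may be knocked a few centimetres aside while the robot is not near it.
It also fails if it takes over 208 s, if anything falls off the work surface, if the arm or the gripper's body presses on something with over 40 N, if the wrist force passes 120 N, or if a joint passes its speed limit or range.

ROBOT

A 6-joint arm with a two-finger parallel gripper is mounted at the origin on a cart in front of the work surface, level with it; the furniture and walls round the work are solid. World frame = base frame: x ahead of the robot, y to its left, z up, the work surface at z = 0. Lengths are in m, angles in rad, forces in N, time in s.
With the tool pointing down it reaches from about 0.25 to 0.775 m from the base axis. Payload 4 kg.
Tool frame: the origin (TCP) lies between the finger pads; the fingertips stand 25 mm ahead of it and the grasp point (between the pads) lies 6 mm ahead of it (robot.tip_reach is the z of the fingertips in the tool frame, in m); z points along the fingers, y is the line along which they close (so a half turn about z gives the same grasp; the last joint's range is limited). The gripper opens to 94 mm and grips with 3 to 60 N. Pads are 16 mm wide; open, the fingers measure 119 mm over their backs; the gripper's body (75 mm by 177 mm) begins 78 mm behind the grasp point.
Start: joints at [1.04, 0.087, 1.371, -0, 1.684, -0.103], TCP at [0.228, 0.5, 0.231] pointing down, gripper open.
Joint ranges: [-3.1, 3.1], [-0.76, 2.03], [0.27, 2.55], [-1.08, 4.22], [0.17, 2.65], [-2.57, 2.57]. Speed limits (rad/s): [2.79, 2.79, 3.14, 3.14, 3.14, 3.14].

INTERFACE

Orientations are given as [roll, pitch, yaw] about the fixed x, y, z axes, in that order (R = Rz(yaw) Ry(pitch) Rx(roll)).
In Python, from bench import robot gives the robot as it stands. The module is installed in compiled form; this text tells all that it offers.
- The arm moves only by the shell command python3 -m handwheel 'ROWS'. ROWS is JSON, a list of rows, each a list of 3 entries, a list of its own where there are three numbers: the turn, a rotation vector about the world's x, y, z in units of 90 degrees (1.0 is 90 degrees), then the shift along the world's x, y, z in units of 0.05 m (1.0 is 0.05 m), then the closure, from 0 (fully open) to 1 (shut). A call has 1 to 5 rows; each row shifts and turns the commanded pose from where the row before left it; what a row does not reach is not made up. A row lasts 1/10 s, in which the tool goes at most 50 mm and 8.59 degrees, less where a joint would pass 70% of its speed; a pose out of reach is approached as far as the arm can. A call with a number of a shift or a turn outside -1 to 1 is refused whole. A call with a gripper value outside its range is refused whole. The fingers move at their own pace and stop on an object; the grip force is fixed at half the most. Time passes only in rows, so rows that do not move let the fingers close. It gives the time, the measured TCP pose, the force, the opening and the grip force at its end, in the units of the state.
- robot.get_obs(): the state, without advancing time (a new reading comes with each control period).
- robot.snapshot(name): name is "scene" or "top" or "wrist"; returns (picture, depth): 480x640x3 uint8, red, green, blue; 480x640 float32, m along the optical axis (not along the pixel's ray), 0 where there is no reading.
- robot.calibration(name): a dict with "mtx" (3x3 intrinsics, pixels), "D" ([k1, k2, p1, p2, k3] as OpenCV has them; the pictures are not rectified), "extrinsics" (4x4, takes a point from camera to world coordinates); the wrist camera has in their place "hand_eye" (4x4, takes a point from camera to tool coordinates, whose origin is the TCP and whose axes are the flange's). Camera axes: x right, y down, z forward; pixel columns grow to the right and rows downward; lengths in m; the calibration is good to about 2 mm. A picture is of the moment at which its call begins: read the wrist's pose just before it. calibration takes no time and is no camera call.
- robot.close_job(): hands the job in; it is judged then, once.
Trained networks look in the newest picture that a camera, given by its name, has taken for a name from the list of things; names that differ only in an ending like _2 or _b are one class to them, and where a whole thing is asked for, a point or a joint stands for the part that bears it (a point fixed in the world has none). Each returns a list of dicts, best first, with "p" (0 to 1); they miss things now and then, are a little off and sometimes report something else, mostly with a low value. They report only what shows in the picture. A call takes as long as a camera call. They do not tell look-alikes from the thing itself.
- robot.boxes_of(query, camera): "bbox" ([left, top, right, bottom] in pixels, round what is visible of it).
The state is a dict: "time": time; "joint_positions": joint angles; "qvel": joint speeds; "joint_torque": joint torques, N m; "tool_pos": TCP position; "ee_rot": TCP orientation; "wrist_force": force on the tool from outside, world axes, zero at the start; "wrist_torque": the same for the moment, N m; "width": finger opening in m; "finger_force": force on a finger pad.
Only numpy, scipy, OpenCV 4.12 (cv2) and the standard library are available. Lean on these libraries where they do the work, as an engineer would, in place of code of your own. Each camera call takes 0.05 s, during which the arm holds its last target. There are 200 camera calls.

## Working session

There is one attempt and no reset: what is moved stays moved. The work goes in short steps, Python scripts to look and compute and a shell command to move; the robot and the scene stay as the last step left them, time stands still between calls to the robot, and variables do not carry over. Pictures are saved under pics/ and viewed, at most 14 in all, crops included, and the job is handed in when it is done.

```bash
mkdir -p pics; cat > h.py <<'E'
import numpy as np, cv2
from scipy.spatial.transform import Rotation as R
from bench import robot
def pose():
    o=robot.get_obs(); T=np.eye(4); T[:3,:3]=R.from_euler('xyz',o['ee_rot']).as_matrix(); T[:3,3]=o['tool_pos']; return T
def snap(n):
    T=pose(); im,d=robot.snapshot(n); c=robot.calibration(n)
    E=c['extrinsics'] if n!='wrist' else T@np.array(c['hand_eye'])
    return im,d,np.array(c['mtx']),np.array(c['D']),np.array(E)
def save(im,f): cv2.imwrite('pics/'+f,im[:,:,::-1])
def cloud(S):
    im,d,K,D,E=S
    v,u=np.mgrid[:480,:640]; p=cv2.undistortPoints(np.stack([u,v],-1).reshape(-1,1,2).astype(float),K,D).reshape(480,640,2)
    P=np.dstack([p*d[...,None],d]); W=P@E[:3,:3].T+E[:3,3]; W[d==0]=np.nan; return W
def onplane(S,uv,z):
    im,d,K,D,E=S
    p=cv2.undistortPoints(np.array(uv,float).reshape(-1,1,2),K,D).reshape(-1,2)
    r=np.c_[p,np.ones(len(p))]@E[:3,:3].T; s=(z-E[2,3])/r[:,2]; return E[:3,3]+r*s[:,None]
def proj(S,P):
    im,d,K,D,E=S; Ei=np.linalg.inv(E); return cv2.projectPoints(np.array(P,float).reshape(-1,3),cv2.Rodrigues(Ei[:3,:3])[0],Ei[:3,3],K,D)[0].reshape(-1,2)
E
python3 - <<'E'
from h import *
o=robot.get_obs(); print({k:np.round(v,3) for k,v in o.items()}, robot.tip_reach)
for n in('top','scene'):
    S=snap(n); save(S[0],n+'0.png'); W=cloud(S); np.save(n+'.npy',W); print(n,S[4].round(3).tolist())
    for q in ['plate','handle','scraper','saucer','round1','bit1','pepper_jar','soy_bottle','tin','stand']:
        for b in robot.boxes_of(q,n):
            x=b['bbox']; u,v=int((x[0]+x[2])/2),int((x[1]+x[3])/2)
            if b['p']>.2: print(q,round(b['p'],2),np.round(x).astype(int),W[v,u].round(3))
E
```

```text
{'time': np.float64(0.0), 'joint_positions': array([ 1.04 ,  0.088,  1.372, -0.   ,  1.684, -0.103]), 'qvel': array([ 0.,  0.,  0., -0., -0., -0.]), 'joint_torque': array([-0.0000e+00, -3.4019e+01, -3.0242e+01,  7.2000e-02,  3.3000e-02,
       -0.0000e+00]), 'tool_pos': array([0.228, 0.5  , 0.229]), 'ee_rot': array([-3.14 , -0.   ,  2.714]), 'wrist_force': array([-0.21 ,  0.363,  0.091]), 'wrist_torque': array([-0.029, -0.036,  0.023]), 'finger_force': np.float64(0.0), 'width': np.float64(0.094)} 0.025
top [[-0.005, -0.985, 0.175, 0.32], [-1.0, 0.006, 0.004, -0.061], [-0.005, -0.175, -0.985, 1.19], [0.0, 0.0, 0.0, 1.0]]
plate 0.58 [270 196 408 306] [ 0.495 -0.081  0.056]
handle 0.75 [266 199 405 305] [ 0.493 -0.075  0.059]
scraper 0.76 [161 236 191 298] [0.467 0.248 0.051]
saucer 0.75 [426 228 497 297] [ 0.478 -0.341  0.007]
round1 0.96 [280 213 300 232] [0.555 0.017 0.063]
round1 0.67 [302 221 327 246] [ 0.531 -0.032  0.064]
round1 0.61 [214 279 238 299] [0.423 0.155 0.011]
bit1 0.62 [354 266 361 278] [ 0.451 -0.118  0.066]
bit1 0.42 [285 264 294 275] [0.458 0.018 0.063]
pepper_jar 
[... 619 characters left out ...]
448 -0.121  0.065]
round1 0.77 [308 236 325 252] [ 0.518 -0.042  0.069]
round1 0.74 [231 234 252 244] [0.417 0.143 0.01 ]
round1 0.54 [325 245 345 262] [ 0.534 -0.093  0.068]
round1 0.49 [306 227 327 238] [0.541 0.001 0.068]
bit1 0.57 [285 250 296 259] [ 0.455 -0.052  0.064]
bit1 0.45 [251 222 372 308] [ 0.481 -0.092  0.057]
bit1 0.41 [269 235 282 242] [0.453 0.02  0.065]
pepper_jar 0.67 [288 166 308 216] [0.6   0.22  0.069]
soy_bottle 0.72 [411 224 454 319] [ 0.619 -0.274  0.107]
soy_bottle 0.58 [289 242 296 248] [ 0.475 -0.018  0.064]
soy_bottle 0.25 [222 238 378 322] [ 0.437 -0.132  0.057]
tin 0.78 [461 289 496 354] [ 0.628 -0.382  0.074]
stand 0.9 [222 242 377 317] [ 0.438 -0.129  0.057]
```

```bash
python3 - <<'E'
import cv2
a=cv2.imread('pics/top0.png')[140:350,140:520]; cv2.imwrite('pics/top0c.png',cv2.resize(a,None,fx=2.1,fy=2.1,interpolation=cv2.INTER_CUBIC))
E
```

```text
(no output)
```

View pics/top0c.png

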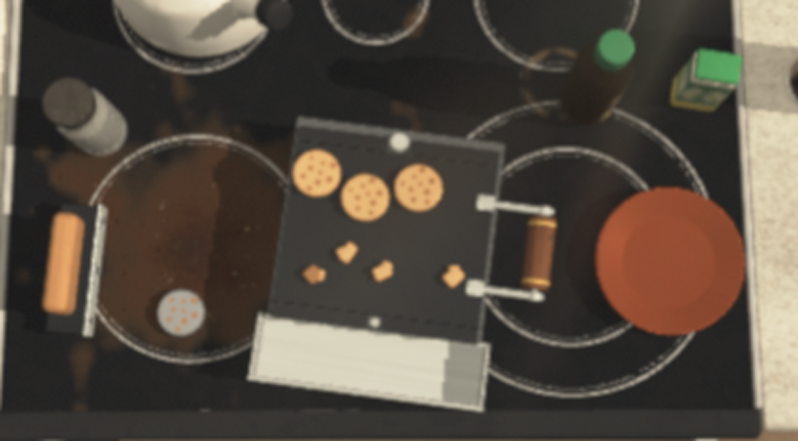

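Crop: three tan rounds at (316,172), (365,197), (418,187), four bits, and the handle at (538,252). The saucer is at (670,260). The scraper, at (70,270), has its face toward the stand. Possible mix-ups for a round are the grey disc at (180,312), which is the look-alike on the hob and is excluded, and the bits at about (380,270), which are too small. Next I'll measure.

```bash
cat > m.py <<'E'
from h import *
def blobs(S,W,zlo,zhi,amin=20):
    im=S[0]; hsv=cv2.cvtColor(im,cv2.COLOR_RGB2HSV)
    m=((hsv[...,0]>5)&(hsv[...,0]<25)&(hsv[...,1]>70)&(hsv[...,2]>120)&(W[...,2]>zlo)&(W[...,2]<zhi)).astype(np.uint8)
    n,l,st,c=cv2.connectedComponentsWithStats(m)
    return [(st[i,4],c[i]) for i in range(1,n) if st[i,4]>=amin]
E
python3 - <<'E'
from m import *
for n in('top','scene'):
    S=snap(n);W=cloud(S)
    print(n)
    for a,c in blobs(S,W,.05,.085,12): print(a,c.round(1),onplane(S,[c],.064)[0].round(4))
    hsv=cv2.cvtColor(S[0],cv2.COLOR_RGB2HSV)
    # saucer
    m=((hsv[...,0]<12)&(hsv[...,1]>110)&(W[...,0]>.38)&(W[...,0]<.58)&(W[...,1]<-.25)&(W[...,1]>-.45)&(W[...,2]<.03)).astype(np.uint8)
    ct=max(cv2.findContours(m,0,1)[0],key=cv2.contourArea)
    print('saucer',cv2.minEnclosingCircle(onplane(S,ct.reshape(-1,2),.018)[:,:2].astype(np.float32)))
    # plate top
    g=(abs(W[...,2]-.055)<.006)&(W[...,0]>.35)&(W[...,0]<.65)&(abs(W[...,1]+.06)<.13)
    print('plate',cv2.minAreaRect(W[g][:,:2].astype(np.float32)),np.median(W[g][:,2]))
    # scraper
    g=(W[...,2]>.045)&(W[...,2]<.09)&(W[...,0]>.36)&(W[...,0]<.56)&(W[...,1]>.18)&(W[...,1]<.32)
    print('grip',cv2.minAreaRect(W[g][:,:2].astype(np.float32)),np.median(W[g][:,2]))
    if n=='top': 
        uv=np.array([[400,142],[375,322],[538,253],[504,150],[298,120]])/2.1+140; print(onplane(S,uv,.053).round(4))
E
```

```text
top
37 [103.4 171.6] [0.6626 0.4016 0.064 ]
423 [290.5 222. ] [0.5545 0.0158 0.064 ]
419 [339.  229.1] [ 0.5393 -0.083   0.064 ]
422 [313.6 233.6] [ 0.5303 -0.0314  0.064 ]
625 [169.5 265.3] [0.4672 0.258  0.064 ]
252 [398.1 260.4] [ 0.4744 -0.2014  0.064 ]
72 [304.8 259.7] [ 0.4769 -0.0137  0.064 ]
74 [321.9 268.6] [ 0.4587 -0.0481  0.064 ]
63 [289.6 270.3] [0.4556 0.017  0.064 ]
80 [355.7 270.9] [ 0.4535 -0.1159  0.064 ]
saucer ((0.473113477230072, -0.3333658277988434), 0.0760200023651123)
plate ((0.49735039472579956, -0.07254421710968018), (0.2486124038696289, 0.19884495437145233), 81.9970932006836) 0.055362436948982685
grip ((0.46741777658462524, 0.2589530944824219), (0.02475733496248722, 0.09480013698339462), 86.47351837158203) 0.06887486798834175
[[ 0.5868 -0.0661  0.053 ]
 [ 0.4099 -0.041   0.053 ]
 [ 0.4758 -0.199   0.053 ]
 [ 0.5781 -0.1683  0.053 ]
 [ 0.6097  0.0346  0.053 ]]
scene
32 [288.8 163.1] [0.6759 0.4395 0.064 ]
382 [242.7 197.9] [0.4626 0.2503 0.064 ]
731 [324.  242.6] [ 0.5378 -0.0405  0.064 ]
45 [275.6 239.6] [0.4528 0.0148 0.064 ]
51 [291.  244.3] [ 0.4734 -0.0173  0.064 ]
58 [289.8 253.9] [ 0.4552 -0.0508  0.064 ]
71 [302.7 271.4] [ 0.4505 -0.1188  0.064 ]
377 [336.3 295.2] [ 0.4696 -0.2107  0.064 ]
38 [431.3 296.6] [ 0.6141 -0.2879  0.064 ]
16 [488.8 326.7] [ 0.644  -0.3929  0.064 ]
33 [546.4 369.4] [ 0.6481 -0.501   0.064 ]
260 [564.2 383.3] [ 0.6483 -0.5313  0.064 ]
saucer ((0.47357675433158875, -0.330943763256073), 0.07536675035953522)
plate ((0.49609696865081787, -0.0732574313879013), (0.24869641661643982, 0.19905710220336914), 82.1702880859375) 0.05728489939250711
grip ((0.4647976756095886, 0.25654977560043335), (0.0233960822224617, 0.09569582343101501), 85.44807434082031) 0.0616626653891309
```

```bash
H="python3 -m handwheel"
python3 -m handwheel '[[[0,0,-0.09],[0.4,-0.7,0.1],0],[[0,0,-0.09],[0.4,-0.7,0.1],0],[[0,0,-0.09],[0.4,-0.7,0.1],0],[[0,0,-0.09],[0.4,-0.7,0],0],[[0,0,-0.09],[0.4,-0.7,0],0]]'
python3 -m handwheel '[[[0,0,-0.09],[0.4,-0.7,0],0],[[0,0,-0.09],[0.4,-0.7,0],0],[[0,0,-0.09],[0.4,-0.7,0],0],[[0,0,0],[0.4,-0.7,0],0],[[0,0,0],[0.4,-0.7,0],0]]'
python3 -m handwheel '[[[0,0,0],[0.4,-0.7,0],0],[[0,0,0],[0.4,-0.7,0],0],[[0,0,0],[0.4,-0.7,0],0],[[0,0,0],[0,0,0],0],[[0,0,0],[0,0,0],0]]'
python3 - <<'E'
from m import *
S=snap('wrist');W=cloud(S);save(S[0],'w1.png'); print(pose().round(3))
for a,c in blobs(S,W,.045,.085,60): print(a,c.round(1),onplane(S,[c],.064)[0].round(4),W[int(c[1]),int(c[0])].round(3))
E
```

```text
time: 1.7
tool_pos: [0.3288, 0.3241, 0.2459]
ee_rot: [3.14, -0.0, 2.002]
wrist_force: [0.2, -0.1, -0.3]
width: 0.0942
finger_force: 0.0
time: 2.2
tool_pos: [0.4287, 0.1489, 0.2458]
ee_rot: [3.141, -0.0, 1.583]
wrist_force: [0.3, 0.5, 0.4]
width: 0.0939
finger_force: 0.0
time: 2.7
tool_pos: [0.4882, 0.0449, 0.2452]
ee_rot: [-3.141, -0.001, 1.581]
wrist_force: [-0.1, 0.2, 0.1]
width: 0.0943
finger_force: 0.0
[[-0.012  1.    -0.     0.488]
 [ 1.     0.012  0.001  0.046]
 [ 0.001 -0.    -1.     0.245]
 [ 0.     0.     0.     1.   ]]
1958 [393.2 245. ] [0.5511 0.0173 0.064 ] [0.551 0.018 0.065]
281 [282.7 242.2] [0.4532 0.0189 0.064 ] [0.452 0.018 0.062]
281 [306.5 274.4] [ 0.4742 -0.0115  0.064 ] [ 0.474 -0.012  0.062]
1796 [364.1 293.1] [ 0.5272 -0.0296  0.064 ] [ 0.527 -0.03   0.064]
271 [287.2 308.3] [ 0.4561 -0.0458  0.064 ] [ 0.456 -0.046  0.063]
1584 [371.3 341.5] [ 0.5364 -0.0804  0.064 ] [ 0.536 -0.079  0.065]
220 [283.8 368.5] [ 0.4517 -0.1118  0.064 ] [ 0.451 -0.112  0.062]
616 [308.1 436.7] [ 0.4756 -0.1966  0.064 ] [ 0.475 -0.198  0.062]
```

View pics/w1.png

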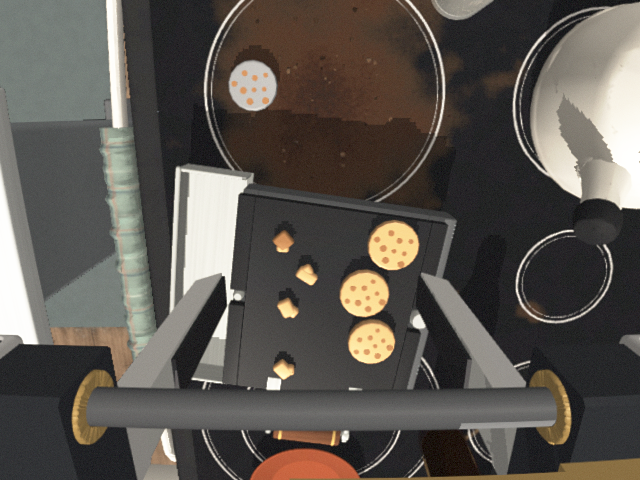

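```bash
python3 -m handwheel '[[[0,0,0],[0.32,-0.84,-0.3],0],[[0,0,0],[0.32,-0.84,-0.3],0],[[0,0,0],[0.32,-0.84,-0.3],0],[[0,0,0],[0,0,-0.9],0],[[0,0,0],[0,0,-0.8],0]]'
python3 -m handwheel '[[[0,0,0],[0,0,-0.4],0],[[0,0,0],[0,0,-0.24],0],[[0,0,0],[0,0,0],0],[[0,0,0],[0,0,0],0],[[0,0,0],[0,0,0],0.4]]'
python3 -m handwheel '[[[0,0,0],[0,0,0],1],[[0,0,0],[0,0,0],1],[[0,0,0],[0,0,0],1],[[0,0,0],[0,0,0],1],[[0,0,0],[0,0,0],1]]'
```

```text
time: 3.25
tool_pos: [0.5367, -0.0803, 0.1149]
ee_rot: [3.14, 0.0, 1.583]
wrist_force: [-0.1, 0.3, -1.3]
width: 0.0938
finger_force: 0.0
time: 3.75
tool_pos: [0.5374, -0.0804, 0.0855]
ee_rot: [3.138, 0.001, 1.584]
wrist_force: [0.1, -0.2, -0.5]
width: 0.0888
finger_force: 0.0
time: 4.25
tool_pos: [0.5361, -0.0806, 0.0835]
ee_rot: [-3.142, -0.0, 1.583]
wrist_force: [0.5, 0.3, -0.3]
width: 0.049
finger_force: 0.0
```

```bash
python3 -m handwheel '[[[0,0,0],[0,0,0],1],[[0,0,0],[0,0,0],1],[[0,0,0],[0,0,0.4],1],[[0,0,0],[0,0,0.6],1],[[0,0,0],[0,0,0.6],1]]'
python3 -m handwheel '[[[0,0,0],[-0.21,-0.84,0],1],[[0,0,0],[-0.21,-0.84,0],1],[[0,0,0],[-0.21,-0.84,0],1],[[0,0,0],[-0.21,-0.84,0],1],[[0,0,0],[-0.21,-0.84,0],1]]'
python3 -m handwheel '[[[0,0,0],[-0.21,-0.84,0],1],[[0,0,0],[0,0,0],1],[[0,0,0],[0,0,0],1],[[0,0,0],[0,0,-0.5],1],[[0,0,0],[0,0,-0.5],1]]'
python3 - <<'E'
from m import *
S=snap('top');W=cloud(S);save(S[0],'t2.png')
hsv=cv2.cvtColor(S[0],cv2.COLOR_RGB2HSV)
S2=snap('scene');save(S2[0][200:440,220:520],'s2.png'); print(pose().round(4)[:3,3],robot.get_obs()['width'])
E
```

```text
time: 4.75
tool_pos: [0.5356, -0.0804, 0.1636]
ee_rot: [-3.14, -0.001, 1.583]
wrist_force: [0.7, 0.8, 0.1]
width: 0.0436
finger_force: 29.8
time: 5.25
tool_pos: [0.483, -0.292, 0.1635]
ee_rot: [3.141, -0.0, 1.583]
wrist_force: [0.2, 0.6, -0.3]
width: 0.0437
finger_force: 29.8
time: 5.75
tool_pos: [0.4744, -0.3315, 0.1141]
ee_rot: [3.139, 0.001, 1.585]
wrist_force: [-0.3, 0.1, -0.6]
width: 0.0438
finger_force: 29.8
[ 0.4717 -0.3291  0.1094] 0.044431120998731255
```

View pics/s2.png

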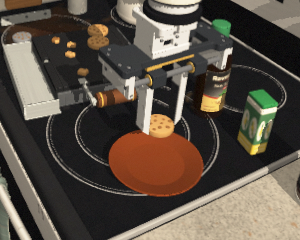

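```bash
python3 - <<'E'
from m import *
S=snap('wrist');W=cloud(S); T=pose(); print(T[:3,3].round(4))
z=T[2,3]-.083+.065
for a,c in blobs(S,W,.05,.11,100): print(a,c.round(1),onplane(S,[c],z)[0].round(4),W[int(c[1]),int(c[0])].round(3))
hsv=cv2.cvtColor(S[0],cv2.COLOR_RGB2HSV)
m=((hsv[...,0]<12)&(hsv[...,1]>110)&(W[...,1]<-.25)&(W[...,2]<.03)).astype(np.uint8)
ct=max(cv2.findContours(m,0,1)[0],key=cv2.contourArea)
print('saucer',cv2.minEnclosingCircle(onplane(S,ct.reshape(-1,2),.018)[:,:2].astype(np.float32)))
save(S[0],'w3.png')
E
```

```text
[ 0.4727 -0.3301  0.1116]
920 [272.   17.4] [ 0.4495 -0.2097  0.0936] [ 0.445 -0.203  0.062]
3959 [359.9  25.1] [ 0.484  -0.2121  0.0936] [ 0.486 -0.205  0.061]
5895 [322.4 290.6] [ 0.471  -0.3251  0.0936] [ 0.471 -0.326  0.09 ]
saucer ((0.47070199251174927, -0.3330370783805847), 0.07409480959177017)
```

View pics/w3.png

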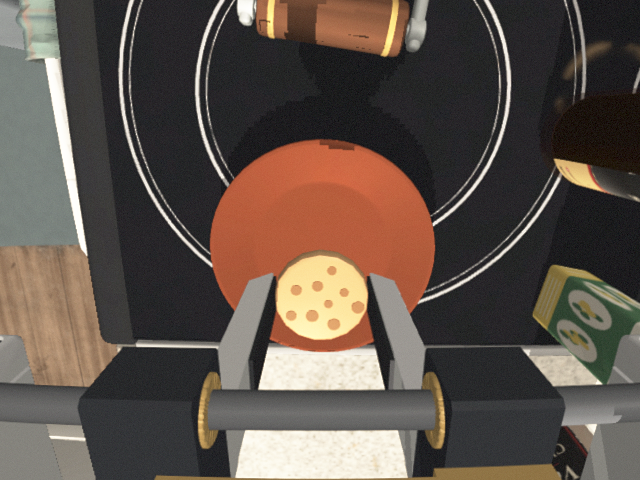

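The held round shows at (322,296), over the saucer (centre about (322,242) at a greater depth), clear of the jar and tin. I'll place it with a small correction in y.

```bash
python3 -m handwheel '[[[0,0,0],[0,-0.08,-0.5],1],[[0,0,0],[0,0,-0.5],1],[[0,0,0],[0,0,-0.3],1],[[0,0,0],[0,0,-0.16],1],[[0,0,0],[0,0,0],1]]'
python3 -m handwheel '[[[0,0,0],[0,0,0],1],[[0,0,0],[0,0,0],0.4],[[0,0,0],[0,0,0],0.35],[[0,0,0],[0,0,0],0.35],[[0,0,0],[0,0,0.4],0.35]]'
python3 -m handwheel '[[[0,0,0],[0,0,0.8],0],[[0,0,0],[0,0,0.8],0],[[0,0,0],[0,0,0.8],0],[[0,0,0],[0,0,0],0],[[0,0,0],[0,0,0],0]]'
cat > sau.py <<'E'
from m import *
S=snap('wrist');W=cloud(S); T=pose(); print(T[:3,3].round(4))
for zt in (.02,.03,.04):
  for a,c in blobs(S,W,.005,.05,800): print(zt,a,c.round(1),onplane(S,[c],zt)[0].round(4),W[int(c[1]),int(c[0])].round(3))
hsv=cv2.cvtColor(S[0],cv2.COLOR_RGB2HSV)
m=((hsv[...,0]<12)&(hsv[...,1]>110)&(W[...,1]<-.25)&(W[...,2]<.03)).astype(np.uint8)
ct=max(cv2.findContours(m,0,1)[0],key=cv2.contourArea)
print('saucer',cv2.minEnclosingCircle(onplane(S,ct.reshape(-1,2),.018)[:,:2].astype(np.float32)))
save(S[0],'sau.png')
S=snap('top');W=cloud(S)
for a,c in blobs(S,W,.05,.085,200): print('top',a,c.round(1),onplane(S,[c],.064)[0].round(4))
E
python3 sau.py
```

```text
time: 6.4
tool_pos: [0.4732, -0.336, 0.0402]
ee_rot: [-3.141, -0.001, 1.583]
wrist_force: [0.1, 0.2, -0.1]
width: 0.0438
finger_force: 29.8
time: 6.9
tool_pos: [0.4715, -0.3352, 0.0579]
ee_rot: [-3.137, -0.004, 1.583]
wrist_force: [-0.2, 1.2, 0.0]
width: 0.0613
finger_force: 0.0
time: 7.4
tool_pos: [0.4737, -0.337, 0.1822]
ee_rot: [3.139, 0.002, 1.583]
wrist_force: [-1.3, -0.6, -0.4]
width: 0.0935
finger_force: 0.0
[ 0.4729 -0.3364  0.1801]
0.02 23300 [318.  209.4] [ 0.4703 -0.3291  0.02  ] [ 0.47  -0.329  0.018]
0.03 23300 [318.  209.4] [ 0.4703 -0.3267  0.03  ] [ 0.47  -0.329  0.018]
0.04 23300 [318.  209.4] [ 0.4704 -0.3244  0.04  ] [ 0.47  -0.329  0.018]
saucer ((0.47055521607398987, -0.33358973264694214), 0.0744011327624321)
top 399 [290.3 221.7] [0.5552 0.0161 0.064 ]
top 377 [313.4 233.6] [ 0.5303 -0.0309  0.064 ]
top 436 [167.8 264.6] [0.4686 0.2615 0.064 ]
top 261 [398.  259.1] [ 0.4771 -0.2014  0.064 ]
```

```bash
sed -i 's/hsv\[...,0\]>5)/hsv[...,0]>HMIN)/; s/^from h import \*/from h import *\nHMIN=5/' m.py
python3 - <<'E'
import m; m.HMIN=12
from m import *
im=cv2.imread('pics/sau.png')[:,:,::-1]; h=cv2.cvtColor(im,cv2.COLOR_RGB2HSV); print(h[209,318],h[170,260],h[215,330])
S=snap('wrist');W=cloud(S)
for a,c in blobs(S,W,.005,.05,300): print(a,c.round(1),onplane(S,[c],.02)[0].round(4))
E
```

```text
[ 20 112 248] [  8 170 171] [ 20 109 248]
338 [519.4 150. ] [ 0.6259 -0.2765  0.02  ]
2314 [323.6 222.7] [ 0.4731 -0.3376  0.02  ]
```

```bash
python3 -m handwheel '[[[0,0,0],[0.16,0.87,0],0.3],[[0,0,0],[0.16,0.87,0],0.3],[[0,0,0],[0.16,0.87,0],0.3],[[0,0,0],[0.16,0.87,0],0.3],[[0,0,0],[0.15,0.87,0],0.3]]'
python3 -m handwheel '[[[0,0,0],[0.15,0.87,0],0.3],[[0,0,0],[0.15,0.88,0],0.3],[[0,0,0],[0,0,0],0.3],[[0,0,0],[0,0,-0.4],0.3],[[0,0,0],[0,0,-0.6],0.3]]'
python3 -m handwheel '[[[0,0,0],[0,0,-0.6],0.3],[[0,0,0],[0,0,-0.32],0.3],[[0,0,0],[0,0,0],0.3],[[0,0,0],[0,0,0],0.3],[[0,0,0],[0,0,0],1]]'
python3 -m handwheel '[[[0,0,0],[0,0,0],1],[[0,0,0],[0,0,0],1],[[0,0,0],[0,0,0],1],[[0,0,0],[0,0,0.4],1],[[0,0,0],[0,0,0.6],1]]'
python3 -m handwheel '[[[0,0,0],[0,0,0.6],1],[[0,0,0],[0,0,0.2],1],[[0,0,0],[0,0,0],1],[[0,0,0],[0,0,0],1]]'
```

```text
time: 8.05
tool_pos: [0.5118, -0.1171, 0.1783]
ee_rot: [-3.138, -0.001, 1.582]
wrist_force: [0.4, -0.4, -0.3]
width: 0.0662
finger_force: 0.0
time: 8.55
tool_pos: [0.5284, -0.0319, 0.1305]
ee_rot: [3.139, 0.001, 1.584]
wrist_force: [0.0, -0.8, -1.1]
width: 0.0655
finger_force: 0.0
time: 9.05
tool_pos: [0.5271, -0.0321, 0.0836]
ee_rot: [-3.14, -0.0, 1.582]
wrist_force: [-0.2, -0.0, 1.0]
width: 0.0607
finger_force: 0.0
time: 9.55
tool_pos: [0.526, -0.0313, 0.1327]
ee_rot: [-3.136, -0.001, 1.583]
wrist_force: [0.9, 0.3, -0.5]
width: 0.0435
finger_force: 29.8
time: 9.95
tool_pos: [0.5271, -0.0314, 0.1731]
ee_rot: [-3.14, -0.0, 1.583]
wrist_force: [-0.4, -0.1, -0.4]
width: 0.0437
finger_force: 29.8
```

```bash
python3 -m handwheel '[[[0,0,0],[-0.16,-0.87,0],1],[[0,0,0],[-0.16,-0.87,0],1],[[0,0,0],[-0.16,-0.87,0],1],[[0,0,0],[-0.16,-0.87,0],1],[[0,0,0],[-0.16,-0.87,0],1]]'
python3 -m handwheel '[[[0,0,0],[-0.16,-0.87,0],1],[[0,0,0],[-0.16,-0.87,0],1],[[0,0,0],[0,0,0],1],[[0,0,0],[0,0,-0.5],1],[[0,0,0],[0,0,-0.7],1]]'
python3 -m handwheel '[[[0,0,0],[0,0,-0.7],1],[[0,0,0],[0,0,-0.4],1],[[0,0,0],[0,0,-0.18],1],[[0,0,0],[0,0,0],1],[[0,0,0],[0,0,0],1]]'
python3 -m handwheel '[[[0,0,0],[0,0,0],0.4],[[0,0,0],[0,0,0],0.35],[[0,0,0],[0,0,0],0.35],[[0,0,0],[0,0,0.4],0.35],[[0,0,0],[0,0,0.7],0.35]]'
python3 -m handwheel '[[[0,0,0],[0,0,0.7],0],[[0,0,0],[0,0,0.7],0],[[0,0,0],[0,0,0],0],[[0,0,0],[0,0,0],0]]'
cat > sau.py <<'E'
import m; m.HMIN=12
from m import *
S=snap('wrist');W=cloud(S); T=pose(); print(T[:3,3].round(4))
for a,c in blobs(S,W,.005,.06,300): print(a,c.round(1),[onplane(S,[c],z)[0].round(4) for z in (.02,.03,.04)],W[int(c[1]),int(c[0])].round(3))
hsv=cv2.cvtColor(S[0],cv2.COLOR_RGB2HSV)
m=((hsv[...,0]<12)&(hsv[...,1]>110)&(W[...,1]<-.25)&(W[...,2]<.03)).astype(np.uint8)
ct=max(cv2.findContours(m,0,1)[0],key=cv2.contourArea)
print('saucer',cv2.minEnclosingCircle(onplane(S,ct.reshape(-1,2),.018)[:,:2].astype(np.float32)))
save(S[0],'sau2.png')
S=snap('top');W=cloud(S)
for a,c in blobs(S,W,.05,.085,50): print('top',a,c.round(1),onplane(S,[c],.064)[0].round(4))
E
python3 sau.py
```

```text
time: 10.45
tool_pos: [0.4862, -0.25, 0.1719]
ee_rot: [-3.138, -0.002, 1.583]
wrist_force: [0.4, 0.4, -0.5]
width: 0.0438
finger_force: 29.8
time: 10.95
tool_pos: [0.4723, -0.3363, 0.1142]
ee_rot: [3.139, 0.001, 1.582]
wrist_force: [0.1, 0.3, -0.0]
width: 0.0436
finger_force: 29.8
time: 11.45
tool_pos: [0.4715, -0.3349, 0.0497]
ee_rot: [-3.141, -0.001, 1.583]
wrist_force: [0.1, -0.4, -1.0]
width: 0.0441
finger_force: 30.0
time: 11.95
tool_pos: [0.4699, -0.3346, 0.1027]
ee_rot: [-3.136, -0.005, 1.583]
wrist_force: [-0.4, -0.1, 0.7]
width: 0.0611
finger_force: 0.0
time: 12.35
tool_pos: [0.4721, -0.3364, 0.1764]
ee_rot: [3.14, 0.002, 1.583]
wrist_force: [0.9, 0.8, 0.0]
width: 0.0895
finger_force: 0.0
[ 0.4714 -0.3358  0.1746]
371 [521.2 149.2] [array([ 0.6264, -0.2766,  0.02  ]), array([ 0.6213, -0.2759,  0.03  ]), array([ 0.6163, -0.2751,  0.04  ])] [ 0.617 -0.275  0.038]
2649 [321.5 220.6] [array([ 0.4714, -0.3361,  0.02  ]), array([ 0.4714, -0.3335,  0.03  ]), array([ 0.4713, -0.3308,  0.04  ])] [ 0.471 -0.333  0.03 ]
saucer ((0.47026047110557556, -0.3337695002555847), 0.07447563111782074)
top 406 [290.5 221.7] [0.5553 0.0157 0.064 ]
top 437 [167.8 264.5] [0.4689 0.2615 0.064 ]
top 52 [304.2 259.8] [ 0.4767 -0.0124  0.064 ]
top 51 [321.7 268.6] [ 0.4586 -0.0477  0.064 ]
top 65 [289.6 270.2] [0.4558 0.0169 0.064 ]
top 68 [355.5 270.6] [ 0.4543 -0.1155  0.064 ]
```

View pics/sau2.png

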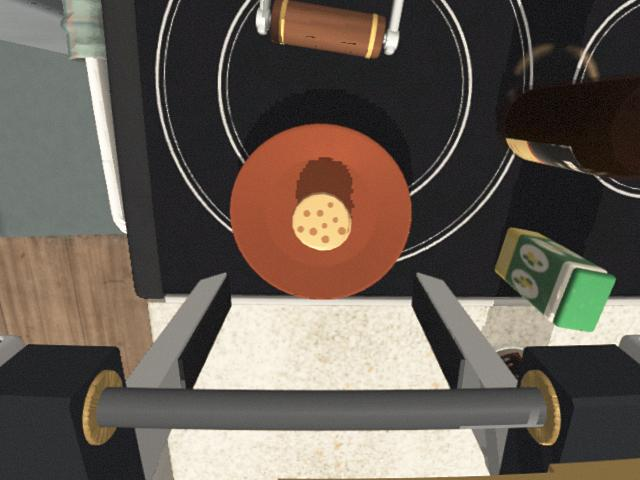

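The saucer holds a neat two-high pile at (321,221), centred. Next is the third round.

```bash
python3 -m handwheel '[[[0,0,0],[0.2,0.88,0],0.3],[[0,0,0],[0.2,0.88,0],0.3],[[0,0,0],[0.2,0.88,0],0.3],[[0,0,0],[0.2,0.88,0],0.3],[[0,0,0],[0.2,0.88,0],0.3]]'
python3 -m handwheel '[[[0,0,0],[0.2,0.88,0],0.3],[[0,0,0],[0.2,0.88,0],0.3],[[0,0,0],[0.2,0.88,0],0.3],[[0,0,0],[0,0,0],0.3],[[0,0,0],[0,0,-0.5],0.3]]'
python3 -m handwheel '[[[0,0,0],[0,0,-0.6],0.3],[[0,0,0],[0,0,-0.5],0.3],[[0,0,0],[0,0,-0.22],0.3],[[0,0,0],[0,0,0],0.3],[[0,0,0],[0,0,0],1]]'
python3 -m handwheel '[[[0,0,0],[0,0,0],1],[[0,0,0],[0,0,0],1],[[0,0,0],[0,0,0],1],[[0,0,0],[0,0,0],1],[[0,0,0],[0,0,0.6],1]]'
python3 -m handwheel '[[[0,0,0],[0,0,0.7],1],[[0,0,0],[0,0,0.5],1],[[0,0,0],[0,0,0],1],[[0,0,0],[0,0,0],1]]'
python3 - <<'E'
import m; m.HMIN=12
from m import *
S=snap('wrist');W=cloud(S);T=pose();print(T[:3,3].round(4))
for a,c in blobs(S,W,.1,.2,300): print(a,onplane(S,[c],T[2,3]-.018)[0].round(4))
E
```

```text
time: 12.95
tool_pos: [0.5207, -0.114, 0.173]
ee_rot: [-3.138, -0.001, 1.582]
wrist_force: [-0.0, -0.2, 0.3]
width: 0.0656
finger_force: 0.0
time: 13.45
tool_pos: [0.5532, 0.0169, 0.152]
ee_rot: [3.137, 0.001, 1.586]
wrist_force: [-0.1, -0.7, -0.5]
width: 0.0656
finger_force: 0.0
time: 13.95
tool_pos: [0.5515, 0.0153, 0.0841]
ee_rot: [-3.141, 0.0, 1.582]
wrist_force: [0.3, -0.4, 0.1]
width: 0.0607
finger_force: 0.0
time: 14.45
tool_pos: [0.5485, 0.0162, 0.1102]
ee_rot: [-3.132, -0.001, 1.583]
wrist_force: [-0.7, 0.1, -0.1]
width: 0.0435
finger_force: 29.8
time: 14.85
tool_pos: [0.5517, 0.016, 0.1745]
ee_rot: [3.141, 0.0, 1.583]
wrist_force: [0.2, -0.3, -1.2]
width: 0.0439
finger_force: 29.8
[0.551  0.016  0.1731]
6253 [0.5508 0.0199 0.1551]
```

```bash
python3 -m handwheel '[[[0,0,0],[-0.2,-0.88,0],1],[[0,0,0],[-0.2,-0.88,0],1],[[0,0,0],[-0.2,-0.88,0],1],[[0,0,0],[-0.2,-0.88,0],1],[[0,0,0],[-0.2,-0.88,0],1]]'
python3 -m handwheel '[[[0,0,0],[-0.2,-0.88,0],1],[[0,0,0],[-0.2,-0.88,0],1],[[0,0,0],[-0.2,-0.85,0],1],[[0,0,0],[0,0,0],1],[[0,0,0],[0,0,-0.5],1]]'
python3 -m handwheel '[[[0,0,0],[0,0,-0.7],1],[[0,0,0],[0,0,-0.6],1],[[0,0,0],[0,0,-0.3],1],[[0,0,0],[0,0,-0.18],1],[[0,0,0],[0,0,0],1]]'
python3 -m handwheel '[[[0,0,0],[0,0,0],1],[[0,0,0],[0,0,0],0.4],[[0,0,0],[0,0,0],0.35],[[0,0,0],[0,0,0],0.35],[[0,0,0],[0,0,0.4],0.35]]'
python3 -m handwheel '[[[0,0,0],[0,0,0.7],0],[[0,0,0],[0,0,0.7],0],[[0,0,0],[0,0,0.7],0],[[0,0,0],[0,0,0],0],[[0,0,0],[0,0,0],0]]'
cat >> sau.py <<'E'
g=(W[...,2]>.045)&(W[...,2]<.09)&(W[...,0]>.34)&(W[...,0]<.58)&(W[...,1]>.15)&(W[...,1]<.34)
print('grip',cv2.minAreaRect(W[g][:,:2].astype(np.float32)),np.median(W[g][:,2]))
E
python3 sau.py
```

```text
time: 15.4
tool_pos: [0.5, -0.205, 0.1719]
ee_rot: [-3.138, -0.002, 1.583]
wrist_force: [-0.2, 0.2, 0.2]
width: 0.0437
finger_force: 29.8
time: 15.9
tool_pos: [0.4723, -0.3364, 0.1507]
ee_rot: [3.138, 0.002, 1.58]
wrist_force: [-0.1, -0.6, 0.0]
width: 0.0436
finger_force: 29.8
time: 16.4
tool_pos: [0.4715, -0.3336, 0.0605]
ee_rot: [-3.141, -0.001, 1.583]
wrist_force: [0.3, -0.3, 0.1]
width: 0.0436
finger_force: 30.0
time: 16.9
tool_pos: [0.47, -0.3331, 0.0776]
ee_rot: [-3.137, -0.004, 1.583]
wrist_force: [-0.5, -0.3, -0.0]
width: 0.0609
finger_force: 0.0
time: 17.4
tool_pos: [0.4721, -0.3349, 0.1865]
ee_rot: [3.14, 0.002, 1.583]
wrist_force: [0.2, 0.2, -0.8]
width: 0.0935
finger_force: 0.0
[ 0.4714 -0.3343  0.1847]
330 [514.1 149.5] [array([ 0.6256, -0.2762,  0.02  ]), array([ 0.6207, -0.2755,  0.03  ]), array([ 0.6159, -0.2748,  0.04  ])] [ 0.616 -0.274  0.039]
2588 [321.4 220.5] [array([ 0.4715, -0.3373,  0.02  ]), array([ 0.4714, -0.3346,  0.03  ]), array([ 0.4714, -0.332 ,  0.04  ])] [ 0.471 -0.332  0.04 ]
saucer ((0.4705917537212372, -0.3336406350135803), 0.07443798333406448)
top 434 [167.8 264.5] [0.4688 0.2615 0.064 ]
top 52 [304.3 259.7] [ 0.4769 -0.0126  0.064 ]
top 51 [321.7 268.6] [ 0.4586 -0.0477  0.064 ]
top 60 [289.4 270. ] [0.4562 0.0174 0.064 ]
top 69 [355.5 270.5] [ 0.4544 -0.1154  0.064 ]
grip ((0.46751558780670166, 0.2594457268714905), (0.025343483313918114, 0.09494829177856445), 86.51869201660156) 0.0686211783289088
```

```bash
python3 -m handwheel '[[[0,0,0.095],[0,0.85,0],0],[[0,0,0.095],[0,0.85,0],0],[[0,0,0.095],[0,0.85,0],0],[[0,0,0.095],[0,0.85,0],0],[[0,0,0.095],[0,0.85,0],0]]'
python3 -m handwheel '[[[0,0,0.095],[0,0.85,0],0],[[0,0,0.095],[0,0.85,0],0],[[0,0,0.095],[0,0.85,0],0],[[0,0,0.095],[0,0.85,0],0],[[0,0,0.095],[0,0.85,0],0]]'
python3 -m handwheel '[[[0,0,0],[0,0.85,0],0],[[0,0,0],[0,0.85,0],0],[[0,0,0],[0,0.85,0],0],[[0,0,0],[-0.09,0.8,0],0],[[0,0,0],[0,0,0],0]]'
python3 - <<'E'
from m import *
S=snap('wrist');W=cloud(S);save(S[0],'w4.png'); print(pose()[:3,3].round(4),robot.get_obs()['ee_rot'])
g=(W[...,2]>.055)&(W[...,2]<.09)&(W[...,0]>.34)&(W[...,0]<.58)&(W[...,1]>.15)&(W[...,1]<.34)
print('grip',cv2.minAreaRect(W[g][:,:2].astype(np.float32)),np.median(W[g][:,2]))
E
```

```text
time: 18.0
tool_pos: [0.4704, -0.1201, 0.1831]
ee_rot: [-3.14, -0.004, 2.335]
wrist_force: [-0.2, 0.6, 0.6]
width: 0.0941
finger_force: 0.0
time: 18.5
tool_pos: [0.4703, 0.0921, 0.1833]
ee_rot: [-3.141, -0.004, 3.081]
wrist_force: [0.9, 0.7, -0.2]
width: 0.0938
finger_force: 0.0
time: 19.0
tool_pos: [0.4651, 0.2617, 0.1827]
ee_rot: [-3.141, -0.005, 3.081]
wrist_force: [1.0, -1.0, 0.1]
width: 0.0937
finger_force: 0.0
[0.4656 0.2594 0.1829] [-3.13957815 -0.00419623  3.07923286]
grip ((0.4638206958770752, 0.26038050651550293), (0.023590486496686935, 0.09399750828742981), 85.82366943359375) 0.06842642484542688
```

View pics/w4.png

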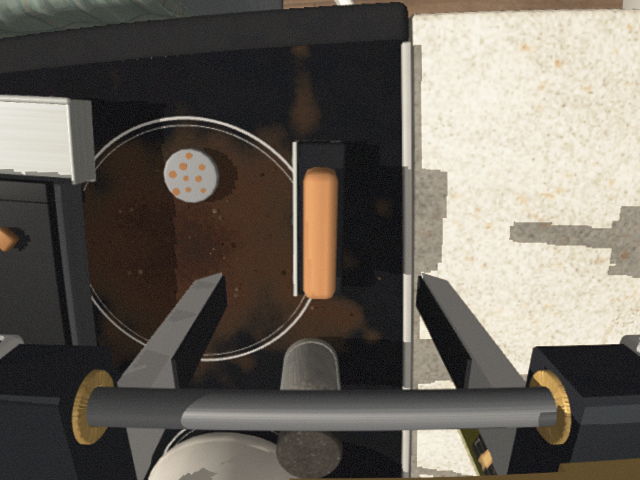

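The scraper grip is at (320,232) with its steel face toward the stand. The jar is at (310,390), well clear. Descending to grip.

```bash
python3 -m handwheel '[[[0,0,0],[-0.05,0.03,-0.5],0],[[0,0,0],[0,0,-0.7],0],[[0,0,0],[0,0,-0.6],0],[[0,0,0],[0,0,-0.4],0],[[0,0,0],[0,0,-0.26],0]]'
python3 -m handwheel '[[[0,0,0],[0,0,0],0.4],[[0,0,0],[0,0,0],1],[[0,0,0],[0,0,0],1],[[0,0,0],[0,0,0],1],[[0,0,0],[0,0,0],1]]'
python3 -m handwheel '[[[0,0,0],[0,0,0],1],[[0,0,0],[0,0,0],1],[[0,0,0],[0,0,0],1],[[0,0,0],[0,0,0],1],[[0,0,0],[0,0,0],1]]'
```

```text
time: 19.55
tool_pos: [0.4631, 0.2572, 0.0591]
ee_rot: [-3.139, -0.005, 3.073]
wrist_force: [0.3, -0.4, 0.3]
width: 0.0942
finger_force: 0.0
time: 20.05
tool_pos: [0.4653, 0.2597, 0.0636]
ee_rot: [3.141, 0.002, 3.075]
wrist_force: [1.4, 0.7, -0.1]
width: 0.0576
finger_force: 0.0
time: 20.55
tool_pos: [0.4646, 0.2595, 0.0624]
ee_rot: [3.141, -0.0, 3.075]
wrist_force: [0.8, 0.6, -0.9]
width: 0.0237
finger_force: 30.0
```

```bash
python3 -m handwheel '[[[0,0,0],[0,0,0.4],1],[[0,0,0],[0,0,0.6],1],[[0,0,0],[0,0,0.6],1],[[0,0,0],[0,0,0.4],1],[[0,0,0],[0,0,0],1]]'
python3 -m handwheel '[[[0,0,-0.095],[0.145,-0.513,0],1],[[0,0,-0.095],[0.145,-0.513,0],1],[[0,0,-0.095],[0.145,-0.513,0],1],[[0,0,-0.095],[0.145,-0.513,0],1],[[0,0,-0.095],[0.145,-0.513,0],1]]'
python3 -m handwheel '[[[0,0,-0.095],[0.145,-0.513,0],1],[[0,0,-0.095],[0.145,-0.513,0],1],[[0,0,-0.095],[0.145,-0.513,0],1],[[0,0,-0.095],[0.145,-0.513,0],1],[[0,0,-0.095],[0.145,-0.513,0],1]]'
python3 -m handwheel '[[[0,0,-0.095],[0.145,-0.513,0],1],[[0,0,0],[0,0,0],1],[[0,0,0],[0,0,0],1],[[0,0,0],[0,0,0],1]]'
python3 - <<'E'
from m import *
T=pose();print(T[:3,3].round(4),robot.get_obs()['ee_rot'])
S=snap('top');W=cloud(S);save(S[0][190:345,240:460],'t5.png')
for a,c in blobs(S,W,.05,.085,30): print('top',a,c.round(1),onplane(S,[c],.064)[0].round(4))
S=snap('wrist');save(S[0],'w5.png')
E
```

```text
time: 21.05
tool_pos: [0.4664, 0.2601, 0.1659]
ee_rot: [3.139, 0.006, 3.075]
wrist_force: [0.3, 0.2, -2.3]
width: 0.0237
finger_force: 30.0
time: 21.55
tool_pos: [0.5, 0.13, 0.1601]
ee_rot: [-3.139, -0.002, 2.323]
wrist_force: [1.1, 0.4, -2.4]
width: 0.0237
finger_force: 30.0
time: 22.05
tool_pos: [0.5363, 0.0019, 0.16]
ee_rot: [-3.138, -0.0, 1.577]
wrist_force: [-0.5, 0.6, -2.2]
width: 0.0239
finger_force: 30.0
time: 22.45
tool_pos: [0.5437, -0.0218, 0.1613]
ee_rot: [-3.139, -0.001, 1.435]
wrist_force: [-0.4, 0.6, -1.9]
width: 0.0233
finger_force: 30.0
[ 0.5437 -0.0218  0.1613] [-3.13938250e+00 -5.61684636e-04  1.43547549e+00]
top 36 [103.7 171.4] [0.6631 0.4009 0.064 ]
top 267 [398.  260.2] [ 0.4749 -0.2013  0.064 ]
top 70 [304.9 259.8] [ 0.4766 -0.0137  0.064 ]
top 39 [289.7 269. ] [0.4582 0.0166 0.064 ]
top 80 [355.7 270.9] [ 0.4535 -0.1159  0.064 ]
```

View pics/w5.png

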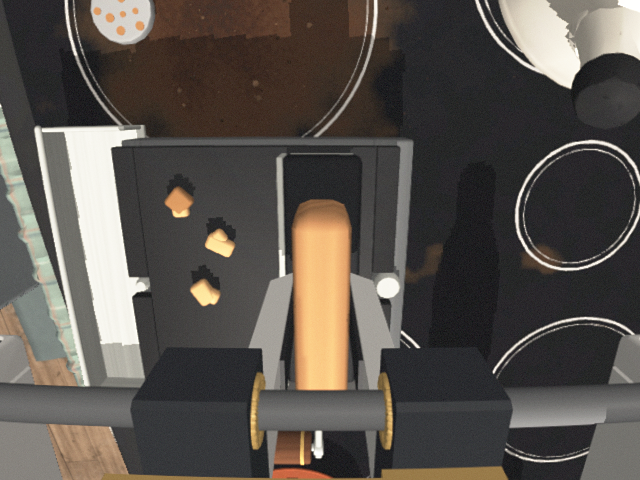

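Bits to sweep are at (179,202), (220,242) and (205,292), all ahead of the scraper, which is parallel to the plate. Lowering it.

```bash
python3 -m handwheel '[[[0,0,0],[0,0,-0.4],1],[[0,0,0],[0,0,-0.3],1],[[0,0,0],[0,0,-0.14],1],[[0,0,0],[0,0,0],1],[[0,0,0],[0,0,0],1]]'
python3 -m handwheel '[[[0,0,0],[0,0,0],1],[[0,0,0],[0,0,0],1],[[0,0,0],[0,0,0],1]]'
```

```text
time: 23.05
tool_pos: [0.5445, -0.0225, 0.1207]
ee_rot: [3.141, 0.0, 1.434]
wrist_force: [-0.9, 0.4, -2.2]
width: 0.0239
finger_force: 30.0
time: 23.35
tool_pos: [0.5448, -0.0228, 0.1211]
ee_rot: [3.14, 0.0, 1.434]
wrist_force: [-0.7, 0.1, -1.6]
width: 0.024
finger_force: 30.0
```

```bash
python3 -m handwheel '[[[0,0,0],[0,0,-0.04],1],[[0,0,0],[-0.198,0.028,0],1],[[0,0,0],[-0.198,0.028,0],1],[[0,0,0],[-0.198,0.028,0],1],[[0,0,0],[-0.198,0.028,0],1]]'
python3 -m handwheel '[[[0,0,0],[-0.198,0.028,0],1],[[0,0,0],[-0.198,0.028,0],1],[[0,0,0],[-0.198,0.028,0],1],[[0,0,0],[-0.198,0.028,0],1],[[0,0,0],[-0.198,0.028,0],1]]'
python3 -m handwheel '[[[0,0,0],[-0.099,0.014,0],1],[[0,0,0],[-0.099,0.014,0],1],[[0,0,0],[-0.099,0.014,0],1],[[0,0,0],[-0.099,0.014,0],1],[[0,0,0],[-0.099,0.014,0],1]]'
python3 -m handwheel '[[[0,0,0],[-0.099,0.014,0],1],[[0,0,0],[-0.099,0.014,0],1],[[0,0,0],[0,0,0],1],[[0,0,0],[0,0,0],1],[[0,0,0],[0,0,0],1]]'
python3 - <<'E'
from m import *
S=snap('wrist');save(S[0],'w6.png')
E
```

```text
time: 23.85
tool_pos: [0.5037, -0.0169, 0.1185]
ee_rot: [-3.142, 0.0, 1.434]
wrist_force: [-0.6, 0.1, -1.9]
width: 0.0238
finger_force: 30.0
time: 24.35
tool_pos: [0.4546, -0.01, 0.1186]
ee_rot: [3.141, 0.0, 1.434]
wrist_force: [-0.2, -0.3, -2.2]
width: 0.0237
finger_force: 30.0
time: 24.85
tool_pos: [0.4303, -0.0066, 0.1185]
ee_rot: [3.141, -0.0, 1.434]
wrist_force: [-0.1, -0.3, -1.8]
width: 0.0236
finger_force: 30.0
time: 25.35
tool_pos: [0.4208, -0.0053, 0.1186]
ee_rot: [3.141, -0.0, 1.433]
wrist_force: [0.3, -0.4, -2.3]
width: 0.0237
finger_force: 30.0
```

View pics/w6.png

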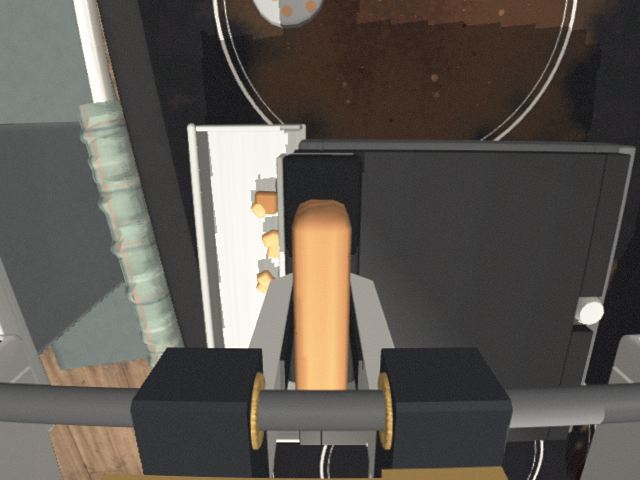

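Three bits lie in the gutter at (265,203), (271,242) and (264,281). Second sweep for the last one.

```bash
python3 -m handwheel '[[[0,0,0],[0,0,0.3],1],[[0,0,0],[0,0,0.3],1],[[0,0,0],[0.4,-0.33,0],1],[[0,0,0],[0.4,-0.33,0],1],[[0,0,0],[0.4,-0.33,0],1]]'
python3 -m handwheel '[[[0,0,0],[0.4,-0.33,0],1],[[0,0,0],[0.39,-0.33,0],1],[[0,0,0],[0,0,-0.3],1],[[0,0,0],[0,0,-0.2],1],[[0,0,0],[0,0,-0.1],1]]'
python3 -m handwheel '[[[0,0,0],[0,0,0],1],[[0,0,0],[0,0,0],1],[[0,0,0],[-0.198,0.028,0],1],[[0,0,0],[-0.198,0.028,0],1],[[0,0,0],[-0.198,0.028,0],1]]'
python3 -m handwheel '[[[0,0,0],[-0.198,0.028,0],1],[[0,0,0],[-0.198,0.028,0],1],[[0,0,0],[-0.198,0.028,0],1],[[0,0,0],[-0.198,0.028,0],1],[[0,0,0],[-0.198,0.028,0],1]]'
python3 -m handwheel '[[[0,0,0],[-0.099,0.014,0],1],[[0,0,0],[-0.099,0.014,0],1],[[0,0,0],[-0.099,0.014,0],1],[[0,0,0],[-0.099,0.014,0],1],[[0,0,0],[-0.099,0.014,0],1]]'
python3 -m handwheel '[[[0,0,0],[-0.099,0.014,0],1],[[0,0,0],[0,0,0],1],[[0,0,0],[0,0,0],1],[[0,0,0],[0,0,0.6],1],[[0,0,0],[0,0,0.8],1]]'
python3 -m handwheel '[[[0,0,0],[0.1,0.4,0.2],1],[[0,0,0],[0.1,0.6,0],1],[[0,0,0],[0.1,0.6,0],1],[[0,0,0],[0,0.6,0],1],[[0,0,0],[0,0,0],1]]'
python3 - <<'E'
from m import *
T=pose();print(T[:3,3].round(4))
S=snap('top');W=cloud(S)
save(cv2.resize(S[0][190:350,130:520],None,fx=2,fy=2,interpolation=cv2.INTER_CUBIC),'t7.png')
for a,c in blobs(S,W,.0,.085,30): print('top',a,c.round(1),onplane(S,[c],.02)[0].round(4))
E
```

```text
time: 25.9
tool_pos: [0.4816, -0.0553, 0.1487]
ee_rot: [3.141, 0.0, 1.434]
wrist_force: [-0.4, 0.8, -1.2]
width: 0.0238
finger_force: 30.0
time: 26.4
tool_pos: [0.5186, -0.0869, 0.1173]
ee_rot: [-3.138, -0.001, 1.434]
wrist_force: [-6.5, 1.5, 20.3]
width: 0.024
finger_force: 30.0
time: 26.9
tool_pos: [0.4893, -0.0832, 0.1185]
ee_rot: [-3.141, -0.0, 1.434]
wrist_force: [0.1, 0.5, -2.4]
width: 0.0238
finger_force: 30.0
time: 27.4
tool_pos: [0.4402, -0.0764, 0.1186]
ee_rot: [3.141, 0.0, 1.434]
wrist_force: [0.3, 0.7, -1.5]
width: 0.0239
finger_force: 30.0
time: 27.9
tool_pos: [0.4159, -0.073, 0.1185]
ee_rot: [-3.142, -0.0, 1.434]
wrist_force: [-0.7, -0.7, -2.2]
width: 0.0237
finger_force: 30.0
time: 28.4
tool_pos: [0.4098, -0.0718, 0.1868]
ee_rot: [-3.136, -0.001, 1.434]
wrist_force: [0.0, 0.1, -1.4]
width: 0.0238
finger_force: 30.0
time: 28.9
tool_pos: [0.4264, 0.0405, 0.1985]
ee_rot: [-3.141, -0.002, 1.438]
wrist_force: [1.2, -1.3, -2.8]
width: 0.0238
finger_force: 30.0
[0.4264 0.0405 0.1985]
top 2240 [87.2 89.6] [0.8622 0.4651 0.02  ]
top 59 [118.5 171.1] [0.6771 0.3878 0.02  ]
top 35 [103.3 171.7] [0.6758 0.4198 0.02  ]
top 3459 [460.6 264.2] [ 0.4719 -0.3366  0.02  ]
top 263 [398.1 260.2] [ 0.4809 -0.2069  0.02  ]
top 55 [299.7 303.9] [ 0.391  -0.0014  0.02  ]
top 60 [313.8 308.2] [ 0.382  -0.0305  0.02  ]
top 74 [350.5 314.5] [ 0.3688 -0.106   0.02  ]
```

View pics/t7.png

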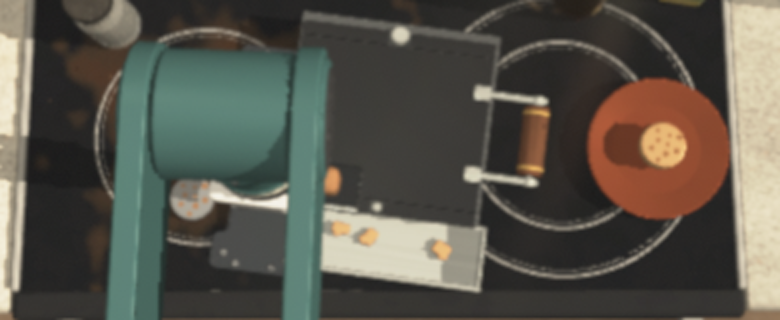

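```bash
python3 -m handwheel '[[[0,0,0.095],[0.07,0.4,0],1],[[0,0,0.095],[0.07,0.4,0],1],[[0,0,0.095],[0.07,0.4,0],1],[[0,0,0.095],[0.07,0.4,0],1],[[0,0,0.095],[0.07,0.4,0],1]]'
python3 -m handwheel '[[[0,0,0.095],[0.07,0.4,0],1],[[0,0,0.095],[0.07,0.4,0],1],[[0,0,0.095],[0.07,0.4,0],1],[[0,0,0.095],[0.07,0.4,0],1],[[0,0,0.095],[0.07,0.4,0],1]]'
python3 -m handwheel '[[[0,0,0.095],[0.06,0.4,0],1],[[0,0,0],[0,0,0],1],[[0,0,0],[0,0,-0.6],1],[[0,0,0],[0,0,-0.8],1],[[0,0,0],[0,0,-0.7],1]]'
python3 -m handwheel '[[[0,0,0],[0,0,-0.3],1],[[0,0,0],[0,0,-0.15],1],[[0,0,0],[0,0,0],1],[[0,0,0],[0,0,0],1],[[0,0,0],[0,0,0],1]]'
python3 - <<'E'
from m import *
S=snap('wrist');save(S[0],'w8.png')
S=snap('top');W=cloud(S)
for a,c in blobs(S,W,.0,.085,30): print('top',a,c.round(1),onplane(S,[c],.02)[0].round(4))
E
```

```text
time: 29.45
tool_pos: [0.4443, 0.1373, 0.1984]
ee_rot: [-3.141, 0.001, 2.184]
wrist_force: [-0.2, 0.6, -2.3]
width: 0.0241
finger_force: 30.0
time: 29.95
tool_pos: [0.4621, 0.2373, 0.1983]
ee_rot: [-3.141, 0.0, 2.931]
wrist_force: [-0.1, -0.6, -1.4]
width: 0.0236
finger_force: 30.0
time: 30.45
tool_pos: [0.4646, 0.2561, 0.0922]
ee_rot: [-3.141, 0.001, 3.071]
wrist_force: [0.2, 0.4, -2.5]
width: 0.0237
finger_force: 30.0
time: 30.95
tool_pos: [0.4655, 0.2579, 0.0728]
ee_rot: [3.14, 0.003, 3.074]
wrist_force: [0.1, 0.6, -1.6]
width: 0.0239
finger_force: 30.0
top 2255 [87.2 89.6] [0.8622 0.4653 0.02  ]
top 59 [118.7 171. ] [0.6773 0.3873 0.02  ]
top 38 [103.5 171.4] [0.6765 0.4193 0.02  ]
top 3462 [460.6 264.2] [ 0.4719 -0.3366  0.02  ]
top 264 [398.  260.3] [ 0.4806 -0.2068  0.02  ]
top 62 [172.5 282. ] [0.438  0.2628 0.02  ]
top 58 [286.4 304.6] [0.3896 0.026  0.02  ]
top 55 [299.7 303.9] [ 0.391  -0.0014  0.02  ]
top 60 [313.9 308.1] [ 0.3822 -0.0307  0.02  ]
top 74 [350.5 314.5] [ 0.3688 -0.106   0.02  ]
```

All four bits are in the gutter, at stand x of about -0.11 to -0.118 m. Setting the scraper down.

```bash
python3 -m handwheel '[[[0,0,0],[0,0,-0.1],1],[[0,0,0],[0,0,-0.09],1],[[0,0,0],[0,0,0],1],[[0,0,0],[0,0,0],1],[[0,0,0],[0,0,0],1]]'
python3 -m handwheel '[[[0,0,0],[0,0,0],0.6],[[0,0,0],[0,0,0],0.3],[[0,0,0],[0,0,0],0.3],[[0,0,0],[0,0,0],0.3],[[0,0,0],[0,0,0.3],0.3]]'
python3 -m handwheel '[[[0,0,0],[0,0,0.6],0.3],[[0,0,0],[0,0,0.8],0.3],[[0,0,0],[0,0,0.8],0.3],[[0,0,0],[0,0,0],0.3],[[0,0,0],[0,0,0],0.3]]'
python3 - <<'E'
from m import *
print(pose()[:3,3].round(4))
S=snap('wrist');W=cloud(S)
g=(W[...,2]>.055)&(W[...,2]<.09)&(W[...,0]>.34)&(W[...,0]<.58)&(W[...,1]>.15)&(W[...,1]<.34)
print('grip',cv2.minAreaRect(W[g][:,:2].astype(np.float32)),np.median(W[g][:,2]))
E
```

```text
time: 31.55
tool_pos: [0.4646, 0.258, 0.0621]
ee_rot: [3.141, 0.001, 3.075]
wrist_force: [-0.7, -0.0, 3.2]
width: 0.0239
finger_force: 30.0
time: 32.05
tool_pos: [0.4625, 0.2569, 0.0741]
ee_rot: [-3.139, -0.005, 3.075]
wrist_force: [0.1, -0.0, -0.6]
width: 0.0603
finger_force: 0.0
time: 32.55
tool_pos: [0.4648, 0.2579, 0.1876]
ee_rot: [3.14, 0.002, 3.075]
wrist_force: [0.2, -0.1, -0.3]
width: 0.0657
finger_force: 0.0
[0.4648 0.2579 0.1876]
grip ((0.46376436948776245, 0.2574722468852997), (0.02405458688735962, 0.09433095902204514), 86.13250732421875) 0.06838901028878192
```

```bash
python3 -m handwheel '[[[0,0,-0.0465],[0.017,-0.83,0],0.3],[[0,0,0],[0.017,-0.83,0],0.3],[[0,0,0],[0.017,-0.83,0],0.3],[[0,0,0],[0.017,-0.83,0],0.3],[[0,0,0],[0.017,-0.83,0],0.3]]'
python3 -m handwheel '[[[0,0,0],[0.017,-0.83,0],0.3],[[0,0,0],[0.017,-0.83,0],0.3],[[0,0,0],[0.017,-0.83,0],0.3],[[0,0,0],[0.017,-0.83,0],0.3],[[0,0,0],[0.017,-0.83,0],0.3]]'
python3 -m handwheel '[[[0,0,0],[0.017,-0.83,0],0.3],[[0,0,0],[0,0,0],0.3],[[0,0,0],[0,0,0],0.3],[[0,0,0],[0,0,0],0.3]]'
python3 - <<'E'
from m import *
print(pose()[:3,3].round(4),robot.get_obs()['ee_rot'],robot.get_obs()['joint_positions'].round(2))
S=snap('wrist');W=cloud(S);save(S[0],'w9.png')
for a,c in blobs(S,W,.03,.085,300): print(a,c.round(1),onplane(S,[c],.062)[0].round(4),W[int(c[1]),int(c[0])].round(3))
g=(abs(W[...,2]-.055)<.004)&(W[...,0]>.35)&(W[...,0]<.65)&(abs(W[...,1]+.06)<.13)
print('plate',cv2.minAreaRect(W[g][:,:2].astype(np.float32)),np.median(W[g][:,2]))
E
```

```text
time: 33.1
tool_pos: [0.467, 0.0487, 0.1839]
ee_rot: [-3.141, -0.005, 3.002]
wrist_force: [1.2, -0.6, 0.5]
width: 0.066
finger_force: 0.0
time: 33.6
tool_pos: [0.4714, -0.1585, 0.1839]
ee_rot: [3.14, -0.004, 3.002]
wrist_force: [0.3, 0.2, -0.1]
width: 0.0657
finger_force: 0.0
time: 34.0
tool_pos: [0.4731, -0.1976, 0.185]
ee_rot: [3.14, -0.003, 3.003]
wrist_force: [0.8, 0.1, 0.5]
width: 0.0659
finger_force: 0.0
[ 0.4731 -0.1976  0.185 ] [ 3.13990675e+00 -2.60375386e-03  3.00284826e+00] [-0.51  0.02  1.53  0.    1.59 -1.94]
2239 [316.  233.3] [ 0.4705 -0.2016  0.062 ] [ 0.47  -0.202  0.061]
2368 [155.2 246.6] [ 0.4642 -0.321   0.062 ] [ 0.47  -0.332  0.039]
plate ((0.4930160641670227, -0.07412497699260712), (0.24690309166908264, 0.19454878568649292), 82.29749298095703) 0.05411271922532879
```

View pics/w9.png

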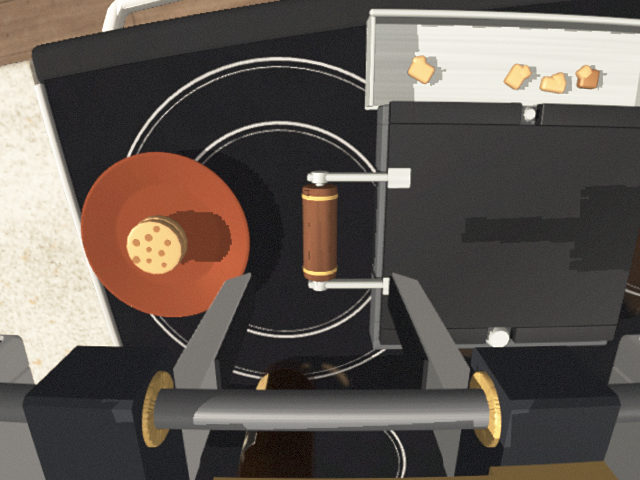

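Roller at (319,233) with the arms clear; all bits sit in the gutter at the top right, and the pile is intact. Pins show at (498,338) and (530,114).

```bash
python3 - <<'E'
from m import *
S=snap('wrist'); p=onplane(S,[[498,338],[530,114]],.053); print(p.round(4)); h=onplane(S,[[319.5,233]],.063); print(h.round(4))
d=p[0]-p[1]; L=np.linalg.norm(d); print(L,np.degrees(np.arctan2(d[1],d[0]))); ex=d/L; O=p[1]+ex*.0875/.1795*L; print(O, O-.149*np.array([-ex[1],ex[0],0]),O+.149*np.array([-ex[1],ex[0],0]))
E
python3 -m handwheel '[[[0,0,0],[-0.03,-0.06,-0.5],0.3],[[0,0,0],[0,0,-0.7],0.3],[[0,0,0],[0,0,-0.7],0.3],[[0,0,0],[0,0,-0.4],0.3],[[0,0,0],[0,0,-0.24],0.3]]'
python3 -m handwheel '[[[0,0,0],[0,0,0],0.3],[[0,0,0],[0,0,0],0.6],[[0,0,0],[0,0,0],1],[[0,0,0],[0,0,0],1],[[0,0,0],[0,0,0],1]]'
python3 -m handwheel '[[[0,0,0],[0,0,0],1],[[0,0,0],[0,0,0],1],[[0,0,0],[0,0,0],1],[[0,0,0],[0,0,0],1],[[0,0,0],[0,0,0],1]]'
```

```text
[[ 0.5839 -0.0656  0.053 ]
 [ 0.4075 -0.0403  0.053 ]]
[[ 0.4708 -0.199   0.063 ]]
0.17813650403208195 -8.155206150224542
[ 0.49350579 -0.05259964  0.053     ] [ 0.47236938 -0.20009287  0.053     ] [0.5146422  0.09489359 0.053     ]
time: 34.6
tool_pos: [0.4711, -0.1999, 0.0573]
ee_rot: [3.14, -0.003, 3.004]
wrist_force: [0.2, -0.0, -0.3]
width: 0.0658
finger_force: 0.0
time: 35.1
tool_pos: [0.4727, -0.2022, 0.0606]
ee_rot: [-3.141, 0.002, 3.002]
wrist_force: [-0.5, 0.6, 0.7]
width: 0.0368
finger_force: 0.0
time: 35.6
tool_pos: [0.4726, -0.1997, 0.0598]
ee_rot: [3.137, 0.0, 3.002]
wrist_force: [1.0, 5.2, 2.3]
width: 0.0255
finger_force: 30.0
```

```bash
python3 - <<'E'
import numpy as np
t=np.radians(np.arange(0,91,5)); ex,ey=.141,.990
y=-.249*np.cos(t)+.005*np.sin(t); z=.249*np.sin(t)+.005*np.cos(t)
for n,s in(('up',1),):
    dy=np.diff(y)/.05; dz=np.diff(z)/.05
    for k in range(18): print((k+1)*5,round(dy[k]*ex,2),round(dy[k]*ey,2),round(dz[k],2))
# down: corner at y=-.100; handle from vertical; thickness corner now other face: at end handle (.249,+.005)
t=np.radians(np.arange(90,-1,-5)); y=.249*np.cos(t)-.005*np.sin(t); z=.249*np.sin(t)+.005*np.cos(t)
print('down start rel corner',y[0],z[0])
for k in range(18): print(85-5*k,round((y[k+1]-y[k])/.05*ex,2),round((y[k+1]-y[k])/.05*ey,2),round((z[k+1]-z[k])/.05,2))
E
```

```text
5 0.0 0.03 0.43
10 0.01 0.06 0.43
15 0.01 0.1 0.42
20 0.02 0.14 0.41
25 0.02 0.17 0.4
30 0.03 0.21 0.38
35 0.03 0.24 0.36
40 0.04 0.27 0.34
45 0.04 0.3 0.31
50 0.05 0.32 0.29
55 0.05 0.35 0.26
60 0.05 0.37 0.23
65 0.05 0.39 0.19
70 0.06 0.4 0.16
75 0.06 0.41 0.12
80 0.06 0.42 0.09
85 0.06 0.43 0.05
90 0.06 0.43 0.01
down start rel corner -0.0049999999999999845 0.249
85 0.06 0.43 -0.01
80 0.06 0.43 -0.05
75 0.06 0.42 -0.09
70 0.06 0.41 -0.12
65 0.06 0.4 -0.16
60 0.05 0.39 -0.19
55 0.05 0.37 -0.23
50 0.05 0.35 -0.26
45 0.05 0.32 -0.29
40 0.04 0.3 -0.31
35 0.04 0.27 -0.34
30 0.03 0.24 -0.36
25 0.03 0.21 -0.38
20 0.02 0.17 -0.4
15 0.02 0.14 -0.41
10 0.01 0.1 -0.42
5 0.01 0.06 -0.43
0 0.0 0.03 -0.43
```

```bash
python3 -m handwheel '[[[0,0,0],[0,0.03,0.43],1],[[0,0,0],[0.01,0.06,0.43],1],[[0,0,0],[0.01,0.1,0.42],1],[[0,0,0],[0.02,0.14,0.41],1],[[0,0,0],[0.02,0.17,0.4],1]]'
python3 -m handwheel '[[[0,0,0],[0,0,0],1],[[0,0,0],[0,0,0],1]]'
python3 - <<'E'
from m import *
S=snap('scene');save(cv2.resize(S[0][110:410,180:520],None,fx=2,fy=2),'s10.png')
E
```

```text
time: 36.1
tool_pos: [0.4744, -0.1757, 0.1632]
ee_rot: [3.139, -0.003, 3.002]
wrist_force: [1.3, 1.8, -5.5]
width: 0.0253
finger_force: 30.0
time: 36.3
tool_pos: [0.475, -0.177, 0.1632]
ee_rot: [-3.141, -0.0, 3.002]
wrist_force: [0.4, -0.5, -4.4]
width: 0.025
finger_force: 30.0
```

View pics/s10.png

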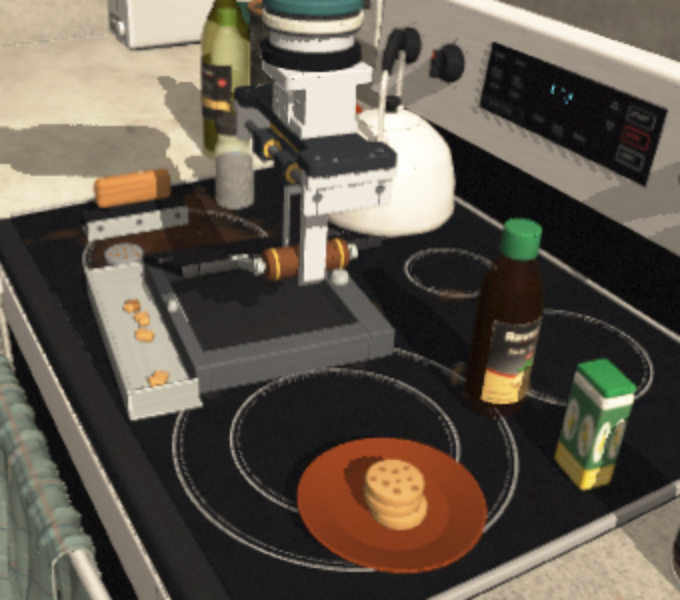

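The plate is hinging up on its far edge. The pile at (395,495), the bits and the scraper are all in place. Continuing the arc to vertical.

```bash
python3 -m handwheel '[[[0,0,0],[0.03,0.21,0.38],1],[[0,0,0],[0.03,0.24,0.36],1],[[0,0,0],[0.04,0.27,0.34],1],[[0,0,0],[0.04,0.3,0.31],1],[[0,0,0],[0.05,0.32,0.29],1]]'
python3 -m handwheel '[[[0,0,0],[0.05,0.35,0.26],1],[[0,0,0],[0.05,0.37,0.23],1],[[0,0,0],[0.05,0.39,0.19],1],[[0,0,0],[0.06,0.4,0.16],1],[[0,0,0],[0.06,0.41,0.14],1]]'
python3 -m handwheel '[[[0,0,0],[0.05,0.38,0.12],1],[[0,0,0],[0.04,0.3,0.1],1],[[0,0,0],[0.03,0.2,0.15],1],[[0,0,0],[0.01,0.1,0.2],1],[[0,0,0],[0,0,0.3],1]]'
python3 -m handwheel '[[[0,0,0],[0,0,0.4],1],[[0,0,0],[0,0,0.3],1],[[0,0,0],[0,0,0],1],[[0,0,0],[0,0,0],1],[[0,0,0],[0,0,0],1]]'
python3 -m handwheel '[[[0,0,0],[0,0,0],1],[[0,0,0],[0,0,0],1],[[0,0,0],[0,0,0],1],[[0,0,0],[0,0,0],1],[[0,0,0],[0,0,0],1]]'
python3 - <<'E'
from m import *
S=snap('scene');save(cv2.resize(S[0][60:360,180:520],None,fx=2,fy=2),'s11.png');print(robot.get_obs()['joint_positions'].round(2))
E
```

```text
time: 36.85
tool_pos: [0.4838, -0.1108, 0.2473]
ee_rot: [-3.14, -0.003, 3.0]
wrist_force: [-0.7, -0.3, -3.3]
width: 0.0251
finger_force: 30.0
time: 37.35
tool_pos: [0.4978, -0.0142, 0.2965]
ee_rot: [-3.14, -0.002, 3.0]
wrist_force: [-0.3, -0.0, -5.0]
width: 0.0253
finger_force: 30.0
time: 37.85
tool_pos: [0.5042, 0.0351, 0.3387]
ee_rot: [-3.14, -0.005, 3.002]
wrist_force: [0.6, -0.1, -9.5]
width: 0.0254
finger_force: 30.0
time: 38.35
tool_pos: [0.5044, 0.0348, 0.3739]
ee_rot: [-3.141, -0.003, 3.001]
wrist_force: [0.1, 0.6, -9.3]
width: 0.0251
finger_force: 30.0
time: 38.85
tool_pos: [0.5045, 0.0353, 0.3755]
ee_rot: [3.141, -0.0, 3.002]
wrist_force: [0.2, 0.1, -8.7]
width: 0.0251
finger_force: 30.0
[-0.04  0.01  1.17  0.    1.97 -1.47]
```

View pics/s11.png

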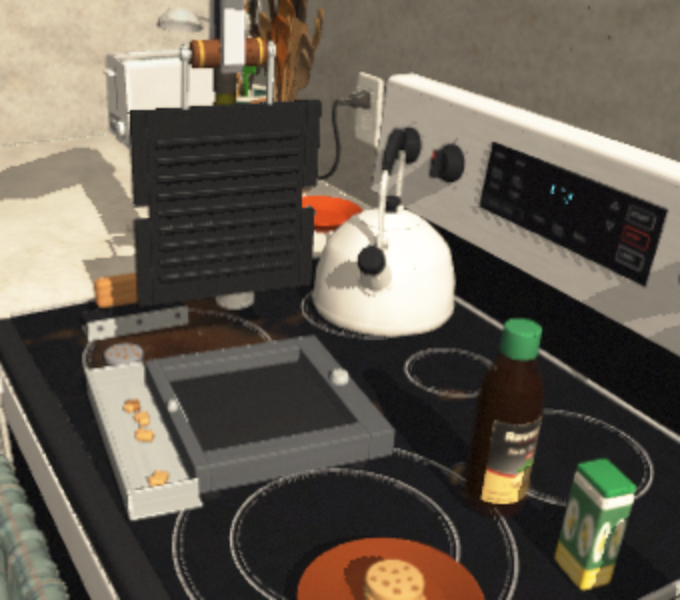

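The plate hangs vertical at (225,200), ribs facing the camera, and nothing else has moved. Carrying it across to the stand's -y side.

```bash
python3 -m handwheel '[[[0,0,0],[-0.016,-0.12,0],1],[[0,0,0],[-0.032,-0.24,0],1],[[0,0,0],[-0.046,-0.34,0],1],[[0,0,0],[-0.054,-0.4,0],1],[[0,0,0],[-0.054,-0.4,0],1]]'
python3 -m handwheel '[[[0,0,0],[-0.054,-0.4,0],1],[[0,0,0],[-0.054,-0.4,0],1],[[0,0,0],[-0.054,-0.4,0],1],[[0,0,0],[-0.051,-0.38,0],1],[[0,0,0],[-0.037,-0.28,0],1]]'
python3 -m handwheel '[[[0,0,0],[-0.027,-0.2,0],1],[[0,0,0],[-0.015,-0.11,0],1],[[0,0,0],[0,0,0],1],[[0,0,0],[0,0,0],1],[[0,0,0],[0,0,0],1]]'
python3 -m handwheel '[[[0,0,0],[0,0,-0.2],1],[[0,0,0],[0,0,-0.3],1],[[0,0,0],[0,0,-0.3],1],[[0,0,0],[0,0,-0.2],1],[[0,0,0],[0,0,0],1]]'
python3 -m handwheel '[[[0,0,0],[0,0,0],1],[[0,0,0],[0,0,0],1],[[0,0,0],[0,0,0],1],[[0,0,0],[0,0,0],1],[[0,0,0],[0,0,0],1]]'
python3 - <<'E'
from m import *
print(pose()[:3,3].round(4))
S=snap('scene');W=cloud(S)
g=(W[...,2]>.08)&(W[...,2]<.29)&(W[...,0]>.36)&(W[...,0]<.60)&(W[...,1]>-.24)&(W[...,1]<-.05)
P=W[g]; P=P[::5]; c=P.mean(0); u,s,v=np.linalg.svd(P-c,full_matrices=False); print(c,v[2],P[:,2].min(),s)
E
```

```text
time: 39.4
tool_pos: [0.4942, -0.0413, 0.3756]
ee_rot: [-3.141, 0.0, 3.002]
wrist_force: [-0.2, -0.5, -8.6]
width: 0.0255
finger_force: 30.0
time: 39.9
tool_pos: [0.4814, -0.1348, 0.3756]
ee_rot: [-3.141, 0.0, 3.0]
wrist_force: [-0.4, 0.3, -8.5]
width: 0.0253
finger_force: 30.0
time: 40.4
tool_pos: [0.4801, -0.1477, 0.3756]
ee_rot: [3.141, 0.0, 3.003]
wrist_force: [-0.7, -0.5, -8.2]
width: 0.0253
finger_force: 30.0
time: 40.9
tool_pos: [0.4792, -0.1477, 0.3228]
ee_rot: [3.14, -0.005, 3.003]
wrist_force: [-1.2, -0.3, -8.7]
width: 0.025
finger_force: 30.0
time: 41.4
tool_pos: [0.48, -0.1483, 0.3259]
ee_rot: [3.141, 0.0, 3.002]
wrist_force: [-0.4, 0.9, -9.1]
width: 0.0251
finger_force: 30.0
[ 0.48   -0.1483  0.3259]
[ 0.47521925 -0.14960546  0.18394392] [0.14043846 0.98986371 0.02113956] 0.08014198951788037 [2.55491503 2.5022987  0.12283372]
```

```bash
python3 -m handwheel '[[[0,0,0],[0,0,-0.2],1],[[0,0,0],[0,0,-0.15],1],[[0,0,0],[0,0,-0.1],1],[[0,0,0],[0,0,0],1],[[0,0,0],[0,0,0],1]]'
python3 -m handwheel '[[[0,0,0],[0,0,-0.03],1],[[0,0,0],[0,0,0],1],[[0,0,0],[0,0,0],1]]'
```

```text
time: 41.95
tool_pos: [0.4799, -0.1484, 0.3038]
ee_rot: [-3.141, 0.001, 3.002]
wrist_force: [-2.4, 0.4, -2.4]
width: 0.0253
finger_force: 30.0
time: 42.25
tool_pos: [0.4799, -0.1485, 0.3038]
ee_rot: [-3.14, 0.003, 3.002]
wrist_force: [-3.3, 0.7, 5.8]
width: 0.0257
finger_force: 30.0
```

```bash
python3 -m handwheel '[[[0,0,0],[0.03,0.21,0.02],1],[[0,0,0],[0.03,0.21,0],1],[[0,0,0],[0.06,0.43,-0.05],1],[[0,0,0],[0.06,0.42,-0.09],1],[[0,0,0],[0,0,0],1]]'
python3 -m handwheel '[[[0,0,0],[0.06,0.41,-0.12],1],[[0,0,0],[0.06,0.4,-0.16],1],[[0,0,0],[0.055,0.39,-0.19],1],[[0,0,0],[0,0,0],1],[[0,0,0],[0,0,0],1]]'
python3 - <<'E'
from m import *
print(pose()[:3,3].round(4))
S=snap('scene');save(cv2.resize(S[0][60:360,180:520],None,fx=2,fy=2),'s12.png')
E
```

```text
time: 42.75
tool_pos: [0.4895, -0.0811, 0.2962]
ee_rot: [3.138, 0.002, 3.007]
wrist_force: [-1.9, 1.8, 5.3]
width: 0.0253
finger_force: 30.0
time: 43.25
tool_pos: [0.498, -0.0215, 0.2724]
ee_rot: [3.137, 0.001, 3.006]
wrist_force: [-1.7, 5.5, 3.6]
width: 0.0252
finger_force: 30.0
[ 0.498  -0.0215  0.2724]
```

View pics/s12.png

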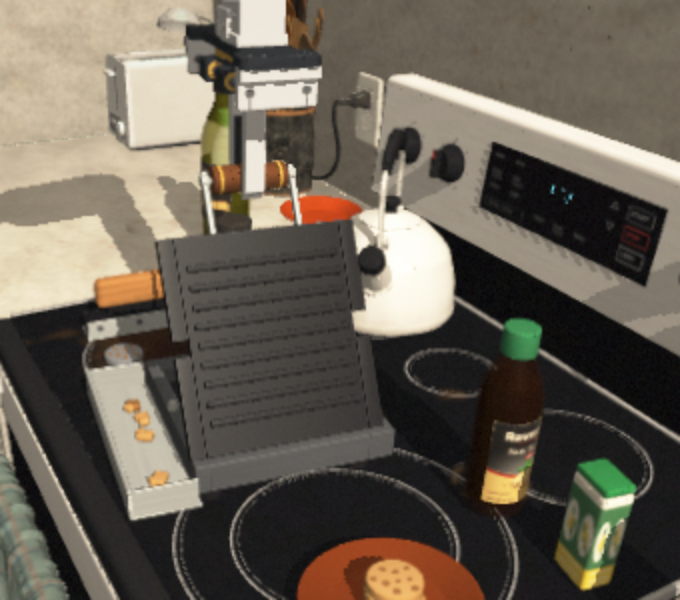

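The plate leans on the -y ledge with ribs up and pins free. Continuing down to about 20°.

```bash
python3 -m handwheel '[[[0,0,0],[0.05,0.35,-0.23],1],[[0,0,0],[0.05,0.33,-0.26],1],[[0,0,0],[0.04,0.3,-0.29],1],[[0,0,0],[0.04,0.28,-0.31],1],[[0,0,0],[0.03,0.25,-0.34],1]]'
python3 -m handwheel '[[[0,0,0],[0.03,0.22,-0.36],1],[[0,0,0],[0.03,0.19,-0.38],1],[[0,0,0],[0.02,0.16,-0.4],1],[[0,0,0],[0,0,0],1],[[0,0,0],[0,0,0],1]]'
python3 - <<'E'
from m import *
T=pose();p=T[:3,3];print(p.round(4))
d=p-[.4726,-.1997,.0598]; ex=np.array([.990,-.141,0]);ey=np.array([.141,.99,0]); print('stand x err',d@ex,'handle y',d@ey-.149,'z',d[2])
S=snap('wrist');save(S[0],'w13.png')
E
```

```text
time: 43.8
tool_pos: [0.5094, 0.056, 0.2013]
ee_rot: [3.132, 0.004, 3.006]
wrist_force: [1.0, 7.9, 1.8]
width: 0.0252
finger_force: 30.0
time: 44.3
tool_pos: [0.5114, 0.0815, 0.1413]
ee_rot: [3.139, -0.003, 3.004]
wrist_force: [-0.3, 3.3, -1.2]
width: 0.0252
finger_force: 30.0
[0.5114 0.0815 0.1413]
stand x err -0.0012019361126824404 handle y 0.13491254825552348 z 0.0815348184915014
```

View pics/w13.png

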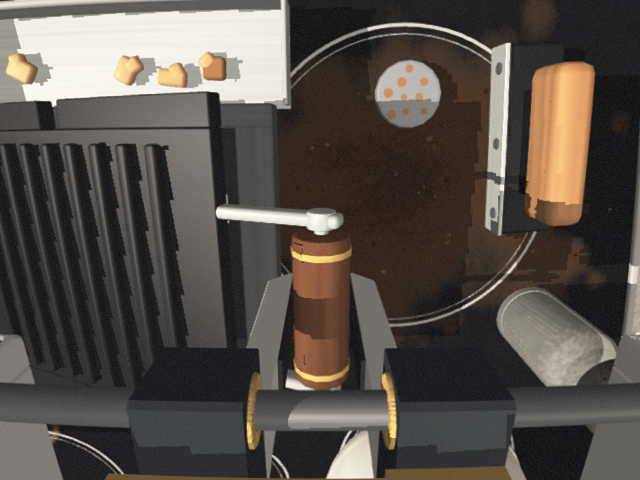

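Gutter bits, scraper and roller (320,310) all look right. Lowering the last 19°, with a half-millimetre correction in x.

```bash
python3 -m handwheel '[[[0,0,0],[0.03,0.12,-0.36],1],[[0,0,0],[0.015,0.08,-0.36],1],[[0,0,0],[0.01,0.05,-0.36],1],[[0,0,0],[0,0.02,-0.22],1],[[0,0,0],[0,0,0],1]]'
python3 -m handwheel '[[[0,0,0],[0,0,0],1],[[0,0,0],[0,0,0],1]]'
cat > st.py <<'E'
from m import *
o=robot.get_obs();p=np.array(o['tool_pos']);print(p.round(4),o['ee_rot'])
d=p-[.4726,-.1997,.0598]
for a in(8.0,8.15):
    a=np.radians(a);ex=np.array([np.cos(a),-np.sin(a),0]);ey=np.array([np.sin(a),np.cos(a),0]); print('x err',(d@ex).round(4),'y',(d@ey-.149).round(4),'z',d[2].round(4))
E
python3 st.py
```

```text
time: 44.85
tool_pos: [0.5138, 0.0929, 0.0765]
ee_rot: [-3.141, -0.004, 3.002]
wrist_force: [-0.1, 2.7, -3.6]
width: 0.0257
finger_force: 30.0
time: 45.05
tool_pos: [0.5153, 0.0922, 0.0794]
ee_rot: [-3.141, 0.001, 3.002]
wrist_force: [-0.7, 2.5, -3.3]
width: 0.0251
finger_force: 30.0
[0.5153 0.0922 0.0794] [-3.14105981e+00  9.94215369e-04  3.00155618e+00]
x err 0.0016 y 0.146 z 0.0196
x err 0.0009 y 0.146 z 0.0196
```

```bash
python3 -m handwheel '[[[0,0,0],[-0.01,0.03,-0.13],1],[[0,0,0],[0,0.02,-0.13],1],[[0,0,0],[0,0.01,-0.1],1],[[0,0,0],[0,0,-0.03],1],[[0,0,0],[0,0,0],1]]'
python3 -m handwheel '[[[0,0,0],[0,0,0],1],[[0,0,0],[0,0,0],1]]'
python3 st.py
```

```text
time: 45.55
tool_pos: [0.5145, 0.0947, 0.0598]
ee_rot: [-3.14, 0.0, 3.002]
wrist_force: [-2.7, -4.7, 2.9]
width: 0.0255
finger_force: 30.0
time: 45.75
tool_pos: [0.5146, 0.0947, 0.0598]
ee_rot: [-3.14, 0.001, 3.002]
wrist_force: [-3.1, -4.0, 3.3]
width: 0.0251
finger_force: 30.0
[0.5146 0.0947 0.0598] [-3.13970364e+00  6.60413229e-04  3.00194522e+00]
x err 0.0006 y 0.1484 z -0.0
x err -0.0002 y 0.1484 z -0.0
```

```bash
python3 -m handwheel '[[[0,0,0],[0,0,0],0.7],[[0,0,0],[0,0,0],0.4],[[0,0,0],[0,0,0],0.3],[[0,0,0],[0,0,0],0.3],[[0,0,0],[0,0,0.3],0.3]]'
python3 -m handwheel '[[[0,0,0],[0,0,0.6],0.3],[[0,0,0],[0,0,0.8],0.3],[[0,0,0],[0,0,0.8],0.3],[[0,0,0],[0,0,0.8],0.3],[[0,0,0],[-0.3,0.6,0.6],0.3]]'
python3 -m handwheel '[[[0,0,0],[-0.4,0.8,0],0.3],[[0,0,0],[-0.4,0.8,0],0.3],[[0,0,0],[-0.4,0.8,0],0.3],[[0,0,0],[0,0,0],0.3],[[0,0,0],[0,0,0],0.3]]'
python3 - <<'E'
from m import *
for n in('scene','top'):
    S=snap(n);W=cloud(S)
    O=np.array([.4945,-.053]);a=np.radians(-8.05);R2=np.array([[np.cos(a),-np.sin(a)],[np.sin(a),np.cos(a)]])
    L=(W[...,:2]-O)@R2
    g=(abs(L[...,0])<.09)&(abs(L[...,1])<.095)&(W[...,2]>.03)&(W[...,2]<.09)
    A=np.c_[L[g],np.ones(g.sum())]; c=np.linalg.lstsq(A,W[g][:,2],rcond=None)[0]; print(n,'slope',c.round(4),g.sum())
    g=(abs(L[...,0])<.1)&(abs(L[...,1])<.105)&(W[...,2]>.05)&(W[...,2]<.07)
    print(cv2.minAreaRect(W[g][:,:2].astype(np.float32)))
    for q,zl in(('b',30),):
        for ar,b in blobs(S,W,.0,.085,zl): print(ar,b.round(1),onplane(S,[b],.02)[0].round(3),W[int(b[1]),int(b[0])].round(3))
    if n=='top':
        g=(W[...,2]>.045)&(W[...,2]<.09)&(W[...,0]>.34)&(W[...,0]<.58)&(W[...,1]>.2)&(W[...,1]<.34)
        if g.sum()>5: print('grip',cv2.minAreaRect(W[g][:,:2].astype(np.float32)))
        h=onplane(S,[np.array([400,142])/2.1+140,np.array([375,322])/2.1+140],.05)
        m=np.median; print([m(W[(abs(L[...,0]-x)<.01)&(abs(L[...,1]-y)<.01)][:,2]).round(4) for x in(-.083,.083) for y in(-.085,.085)])
E
python3 st.py
```

```text
time: 46.25
tool_pos: [0.5129, 0.0959, 0.0719]
ee_rot: [-3.141, -0.005, 3.002]
wrist_force: [-0.5, -1.4, 0.9]
width: 0.0562
finger_force: 0.0
time: 46.75
tool_pos: [0.5011, 0.1242, 0.2568]
ee_rot: [3.141, 0.004, 2.998]
wrist_force: [0.1, -0.2, 0.3]
width: 0.0658
finger_force: 0.0
time: 47.25
tool_pos: [0.4391, 0.2465, 0.2541]
ee_rot: [3.142, 0.001, 3.005]
wrist_force: [0.7, 0.4, 1.1]
width: 0.0658
finger_force: 0.0
scene slope [0.0018 0.0063 0.0594] 4358
((0.49697333574295044, -0.052138298749923706), (0.20556774735450745, 0.19420430064201355), 81.99385070800781)
480 [339.3 164.9] [0.873 0.467 0.02 ] [0.894 0.505 0.008]
32 [288.5 163.1] [0.727 0.555 0.02 ] [0.653 0.395 0.082]
540 [245.5 203.6] [0.487 0.307 0.02 ] [0.458 0.221 0.063]
217 [288.2 222. ] [0.545 0.157 0.02 ] [0.514 0.087 0.059]
153 [249.5 270. ] [ 0.385 -0.006  0.02 ] [ 0.384 -0.004  0.019]
66 [258.7 298.9] [ 0.366 -0.106  0.02 ] [ 0.365 -0.105  0.022]
305 [431.  303.3] [ 0.645 -0.26   0.02 ] [ 0.625 -0.277  0.039]
4116 [374.6 359.7] [ 0.47  -0.333  0.02 ] [ 0.458 -0.347  0.039]
60 [481.  347.6] [ 0.641 -0.392  0.02 ] [ 0.
[... 514 characters left out ...]
0.063]
3461 [460.6 264.2] [ 0.472 -0.337  0.02 ] [ 0.47  -0.332  0.036]
407 [185.5 267.5] [0.468 0.237 0.02 ] [0.463 0.226 0.069]
58 [286.4 304.6] [0.39  0.026 0.02 ] [0.391 0.027 0.019]
55 [299.7 303.9] [ 0.391 -0.001  0.02 ] [0.393 0.    0.02 ]
61 [313.8 308.1] [ 0.382 -0.031  0.02 ] [ 0.382 -0.029  0.02 ]
74 [350.5 314.5] [ 0.369 -0.106  0.02 ] [ 0.37  -0.105  0.017]
grip ((0.46678003668785095, 0.22920013964176178), (0.0173933282494545, 0.09594137221574783), 85.8742446899414)
[np.float64(0.055), np.float64(0.0551), np.float64(0.0559), np.float64(0.0557)]
[0.4399 0.2451 0.2539] [-3.14128269e+00  2.58446744e-04  3.00129682e+00]
x err -0.0943 y 0.2869 z 0.1941
x err -0.0954 y 0.2866 z 0.1941
```

```bash
python3 - <<'E'
import m; m.HMIN=13
from m import *
for n in('top','scene'):
    S=snap(n);W=cloud(S)
    for a,c in blobs(S,W,.005,.06,60):
        w=onplane(S,[c],.04)[0]
        if w[1]<-.25 and w[0]<.55: print(n,a,w.round(4),W[int(c[1]),int(c[0])].round(3))
    g=(W[...,2]>.045)&(W[...,2]<.09)&(W[...,0]>.38)&(W[...,0]<.54)&(W[...,1]>.17)&(W[...,1]<.32)
    print('grip',cv2.minAreaRect(W[g][:,:2].astype(np.float32)),np.percentile(W[g][:,2],95))
robot.close_job(); print(robot.get_obs()['time'])
E
```

```text
top 400 [ 0.4728 -0.3324  0.04  ] [ 0.474 -0.331  0.041]
grip ((0.46637630462646484, 0.2285475730895996), (0.016185453161597252, 0.09560954570770264), 84.59322357177734) 0.07293742841344542
scene 861 [ 0.4648 -0.3465  0.04  ] [ 0.464 -0.345  0.041]
grip ((0.46336808800697327, 0.23076578974723816), (0.02354680746793747, 0.09549827128648758), 84.86415100097656) 0.07139402607375342
the job is handed in; nothing more can be done
the job is handed in; nothing more can be done
```

I handed the job in at about 47 s of the 208 s limit, and my last measurements met every condition, though I haven't seen a verdict: three rounds piled on the saucer, four bits in the gutter, scraper upright on the hob (it shifted about 3 cm after I set it down, still about 0.28 m from the stand's centre), and plate ribbed face up, level and down on its seat.

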